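Refit the bread bin's grid and put the rolls away

ROBOT

A 6-joint arm with a two-finger parallel gripper is mounted at the origin on the work surface. World frame = base frame: x ahead of the robot, y to its left, z up, the work surface at z = 0. Lengths are in m, angles in rad, forces in N, time in s.
With the tool pointing down it reaches from about 0.375 to 0.975 m from the base axis. Payload 3.8 kg.
Tool frame: the origin (TCP) lies at the very end of the fingers, on their centre line; the grasp point (between the pads) lies 19 mm behind it; z points along the fingers, y is the line along which they close (so a half turn about z gives the same grasp; the last joint's range is limited). The gripper opens to 85 mm and grips with 20 to 120 N. Pads are 22 mm wide; open, the fingers measure 114 mm over their backs; the gripper's body (76 mm by 85 mm) begins 54 mm behind the grasp point. The pads swing forward as they close: fully open they stand 13 mm farther back than shut.
Start: joints at [-1.28, 0.264, 1.604, -0, 1.274, -0.037], TCP at [0.217, -0.639, 0.231] pointing down, gripper open.
Joint ranges: [-2.63, 2.63], [-0.94, 2.18], [0.31, 2.57], [-1.31, 4.45], [0, 2.66], [-2.55, 2.55]. Speed limits (rad/s): [2.57, 2.57, 3.14, 3.14, 3.14, 3.14].

INTERFACE

Orientations are given as a 3x3 rotation matrix whose columns are the frame's x, y, z axes.
In Python, from bench import observe, optics, ctrl gives the robot as it stands.
- The arm moves only by the tool apply_moves, never from a script. Its argument "series" is a list of rows, each an object with "claw": the closure, from 0 (fully open) to 1 (shut); "xyz": the shift along the tool's x, y, z normalised to -1 to 1, where 1 is 20 cm, a list of three; "dr": the turn, a rotation vector about the tool's x, y, z normalised to -1 to 1, where 1 is 120 degrees, a list of three. A call has 1 to 5 rows; each row is the pose to reach, as a shift and turn from the pose commanded when the call began, along the tool's axes at that moment; what a row does not reach only later rows make up. A row lasts 1/12 s, in which the tool goes at most 41.7 mm and 7.16 degrees, less where a joint would pass 70% of its speed; a pose out of reach is approached as far as the arm can. A call with a number of a shift or a turn outside -1 to 1 is refused whole. A call with a gripper value outside its range is refused whole. The fingers move at their own pace and stop on an object; "squeeze" is the grip in N (left out, the last holds). Time passes only in rows, so rows that repeat a pose let the fingers close. It gives the time, the measured TCP pose, the force, the opening and the grip force at its end, in the units of the state.
- observe(): the state, without advancing time (a new reading comes with each control period).
- optics.camera(name): name is "scene" or "top" or "wrist"; returns a dict with "img" (400x640x3 uint8, red, green, blue), "vertical_fov" (degrees; the focal length in pixels is half the picture's height over the tangent of half this angle, whatever the lens; pixels are square), "cx", "cy" (the principal point, pixels), "R" (3x3) and "t" (3): a world point X has camera coordinates R X + t. Camera axes: x right, y down, z forward; pixel columns grow to the right and rows downward; lengths in m; the calibration is good to about 2 mm. The wrist camera is an equidistant fisheye: a pixel r from the principal point sees the ray r / f radians off the axis. A picture is of the moment at which its call begins. There is no depth.
- ctrl.sign_off(): hands the job in; it is judged then, once.
Trained networks look in the newest picture that a camera, given by its name, has taken for a name from the list of things; names that differ only in an ending like _2 or _b are one class to them, and where a whole thing is asked for, a point or a joint stands for the part that bears it (a point fixed in the world has none). Each returns a list of dicts, best first, with "score" (0 to 1); they miss things now and then, are a little off and sometimes report something else, mostly with a low value. They report only what shows in the picture. A call takes as long as a camera call. They do not tell look-alikes from the thing itself.
- optics.spot_in(target, camera): "at" ([row, column] in pixels, amid what is visible of it).
The state is a dict: "time_s": time; "joint_positions": joint angles; "joint_vel": joint speeds; "effort": joint torques, N m; "ee_pos": TCP position; "ee_rot": TCP orientation; "wrist_force": force on the tool from outside, world axes, zero at the start; "wrist_torque": the same for the moment, N m; "gripper_width": opening from 0.0 (shut) to 1.0 (fully open); "grip_force": force on a finger pad.
Only numpy, scipy, OpenCV 4.12 (cv2) and the standard library are available. Lean on these libraries where they do the work, as an engineer would, in place of code of your own. Each camera call takes 0.05 s, during which the arm holds its last target. There are 200 camera calls.

TASK

Roll the bread bin's cover fully back, then refit the loose slatted grid inside: hook its far edge under the steel lip at the back and swing the near edge down behind the sill until it lies flat on the floor of the bin. Then put every bread roll from the breadboard on the grid, right way up and side by side (not stacked), and roll the cover fully shut again. Leave the loaf, knife, jam, mug, butter dish and pepper mill where they are.

Things in the scene. Friction and masses are not known exactly. Their poses are not given: they have to be found in the camera images.
- bin: Roll-top bread bin, fixed, 360 deep (x) x 276 wide x 220 high; dark half-round side walls, inner faces at y = +-125. Origin: worktop level, under the cover's axis, mid-width; x points into the bin (away from the robot), z up. In its frame: floor top at z = 30; front sill x -150 to -138, top z = 42; back board face x = 12, top z = 100; side walls 13 thick, radius 180 about the axis. (mm)
- lip (a point): Front lower edge of the steel lip, mid-width (bin frame x = -2, z = 46). The lip runs the whole width of the back board, 14 deep, 10 thick (z 46 to 56), over a slot 16 high. The grid cannot drop straight in (lip) or slide in level (sill): with its near edge held about 0.2 rad up its far edge goes into the slot, then the near edge swings down behind the sill.
- seat (a point): Where the grid's origin lies when fitted: on the bin floor, at x = -63, y = 0, z = 30 in the bin's frame, axes as the bin's. The fitted grid has 8 mm play in x in all, 15 mm each way in y.
- cover (a joint): Slatted tambour cover of the bin on a circular track between the side walls, about the level axis (along the bin's y) at x = 0, z = 40 in the bin's frame; radius 165, slats 6 thick. 0 = fully shut, 1.68 = fully rolled back (stop), rad. It stays where it is left; about 3 to 6 N at the bar moves it.
- pull (a point): Middle of the steel pull bar on the cover's lower edge: round, 12 thick, 100 long along the bin's y, posts at its ends, 36 clear of the slats. At joint value q it lies at x = -210 cos(q + 0.087), z = 40 + 210 sin(q + 0.087) in the bin's frame. Can be pinched from above, a finger before and one behind it; it turns between the fingers along its arc.
- grid: Loose slatted light-wood grid (crumb rack), 142 (x) x 220 (y) x 10 thick, about 220 g, the same both ways round, with a dark upright grip fin in the middle, 60 long (along x), 12 thick (y), its top 44 above the underside; its origin is the centre of its underside. Lies on a blue mat beside the bin, on the left or the right. (mm)
- roll1: Round seeded bread roll, 48 across, 40 high, flat underneath, straight sides from 8 to 24 high, domed above, about 60 g; its origin is the centre of its underside, z up. Starts on the wooden breadboard (20 thick). Two to four rolls are there; the others are absent. (mm)
- roll2: Round seeded bread roll, 48 across, 40 high, flat underneath, straight sides from 8 to 24 high, domed above, about 60 g; its origin is the centre of its underside, z up. Starts on the wooden breadboard (20 thick). Two to four rolls are there; the others are absent. (mm)
- roll3: Round seeded bread roll, 48 across, 40 high, flat underneath, straight sides from 8 to 24 high, domed above, about 60 g; its origin is the centre of its underside, z up. Starts on the wooden breadboard (20 thick). Two to four rolls are there; the others are absent. (mm)
- roll4: Round seeded bread roll, 48 across, 40 high, flat underneath, straight sides from 8 to 24 high, domed above, about 60 g; its origin is the centre of its underside, z up. Starts on the wooden breadboard (20 thick). Two to four rolls are there; the others are absent. (mm)
- loaf: Bystander: dark seeded loaf on the breadboard, 85 x 190 x 60; its origin is the centre of its underside (mm)
- knife: Bystander: spreading knife lying on the breadboard along its y, 220 long, 28 wide, 14 high; origin near its middle, underside (mm)
- jam: Bystander: red jam jar on the blue mat, 64 across, 85 high; its origin is the centre of its underside (mm)
- mug: Bystander: blue mug, 80 across, 88 high, handle at its +y; its origin is the centre of its underside (mm)
- butter_dish: Bystander: white butter dish, 90 x 125 x 68 high; its origin is the centre of its underside (mm)
- pepper_mill: Bystander: dark wooden pepper mill, 48 across, 150 high; its origin is the centre of its underside (mm)
There are look-alikes about, which are no part of the job. What is shaped like the roll1 but pink or red is not meant.

How it is judged:
By the outcome, as a careful person would: the job done as asked, in the order asked, and still so for the second after the job is handed in, with the robot touching nothing.
Of roll1, roll2, roll3, roll4 only 2 to 4 are there at a start; the rules pass over those that are not, and their reading is None.
At some moment in a run one of roll1, roll2, roll3, roll4 may be knocked a few centimetres aside while the robot is not near it.
It also fails if it takes over 210 s, if anything falls off the work surface, if the arm or the gripper's body presses on something with over 40 N, if the wrist force passes 120 N, or if a joint passes its speed limit or range.

## Working session

There is one attempt and no reset: what is moved stays moved. The work goes in short steps, Python scripts to look and compute and a tool call to move; the robot and the scene stay as the last step left them, time stands still between calls to the robot, and variables do not carry over. Pictures are saved under pics/ and viewed, at most 14 in all, crops included, and the job is handed in when it is done.

Besides the shell and the picture viewer there is one more tool, called after "Call:" as name(argument=value, ...) on one line, values as JSON. apply_moves: Moves the arm, as the interface text tells. Scaled input: -1 to 1 covers 20 cm each way for a shift and 120 degrees each way for a turn. Its arguments: {"type":"object","properties":{"series":{"type":"array"},"squeeze":{"type":"number"}},"required":["series"]}

```bash
ls; mkdir -p pics; cat > h.py <<'E'
import numpy as np, cv2
from bench import observe, optics, ctrl
def cam(n,save=None):
    c=optics.camera(n)
    if save: cv2.imwrite('pics/'+save+'.png',cv2.cvtColor(c['img'],cv2.COLOR_RGB2BGR))
    c['R']=np.array(c['R']);c['t']=np.array(c['t']);c['f']=200/np.tan(np.radians(c['vertical_fov'])/2)
    return c
def ray(c,rc,fish=False):
    x=(rc[1]-c['cx'])/c['f'];y=(rc[0]-c['cy'])/c['f']
    d=np.array([x,y,1.])
    if fish:
        r=np.hypot(x,y);d=np.array([x/r*np.sin(r),y/r*np.sin(r),np.cos(r)])
    return -c['R'].T@c['t'],c['R'].T@d
def atz(c,rc,z,fish=False):
    o,d=ray(c,rc,fish);return o+d*(z-o[2])/d[2]
def px(c,X):
    p=c['R']@np.array(X)+c['t'];return [c['cy']+c['f']*p[1]/p[2],c['cx']+c['f']*p[0]/p[2]]
E
python3 - <<'E'
from h import *
T=cam('top','top0');S=cam('scene','sc0')
for c in(T,S): print(np.round(-c['R'].T@c['t'],3),c['R'].round(3).tolist(),c['f'])
for n,z in [('bin',.1),('pull',.05),('grid',.02),('roll1',.05),('loaf',.06),('knife',.03),('jam',.08),('mug',.088),('butter_dish',.06),('pepper_mill',.15)]:
  for cn,c in(('top',T),('scene',S)):
    try:
      for d in optics.spot_in(n,cn)[:6]: print(n,cn,round(d['score'],2),np.round(d['at']),atz(c,d['at'],z).round(3))
    except Exception as e: print(n,e)
E
```

```text
pics
[ 0.37  -0.089  1.418] [[0.01, -1.0, -0.001], [-0.993, -0.01, -0.12], [0.12, 0.002, -0.993]] 485.9728089800785
[ 0.627 -0.399  1.065] [[0.982, 0.186, 0.003], [0.178, -0.932, -0.315], [-0.056, 0.31, -0.949]] 393.3807339495651
bin top 0.89 [150. 288.] [0.645 0.019 0.1  ]
bin scene 0.62 [159. 358.] [0.653 0.021 0.1  ]
pull top 0.85 [163. 285.] [0.616 0.032 0.05 ]
pull scene 0.71 [144. 340.] [0.596 0.077 0.05 ]
grid top 0.78 [213. 166.] [0.471 0.375 0.02 ]
grid scene 0.66 [ 64. 315.] [0.471 0.348 0.02 ]
roll1 top 0.76 [207. 490.] [ 0.497 -0.551  0.05 ]
roll1 top 0.75 [215. 409.] [ 0.47  -0.321  0.05 ]
roll1 top 0.71 [240. 485.] [ 0.402 -0.532  0.05 ]
roll1 top 0.61 [188. 405.] [ 0.549 -0.31   0.05 ]
roll1 top 0.6 [223. 439.] [ 0.45  -0.406  0.05 ]
roll1 top 0.53 [178. 502.] [ 0.579 -0.588  0.05 ]
roll1 scene 0.87 [278. 263.] [ 0.47  -0.325  0.05 ]
roll1 scene 0.87 [284. 294.] [ 0.548 -0.324  0.05 ]
roll1 scene 0.66 [363. 217.] [ 0.408 -0.538  0.05 ]
roll1 scene 0.59 [147. 341.] [0.602 0.068 0.05 ]
roll1 scene 0.58 [311. 250.] [ 0.456 -0.408  0.05 ]
roll1 scene 0.56 [381. 251.] [ 0.496 -0.56   0.05 ]
loaf top 0.62 [143. 425.] [ 0.677 -0.368  0.06 ]
loaf scene 0.65 [309. 339.] [ 0.671 -0.362  0.06 ]
knife top 0.71 [263. 413.] [ 0.337 -0.335  0.03 ]
knife scene 0.95 [280. 210.] [ 0.332 -0.354  0.03 ]
jam top 0.73 [146. 169.] [0.655 0.355 0.08 ]
jam scene 0.7 [ 63. 375.] [0.655 0.341 0.08 ]
mug top 0.86 [258. 248.] [0.346 0.125 0.088]
mug top 0.49 [188. 408.] [ 0.543 -0.312  0.088]
mug top 0.33 [213. 170.] [0.466 0.34  0.088]
mug scene 0.58 [115. 257.] [0.355 0.103 0.088]
butter_dish top 0.77 [261. 340.] [ 0.341 -0.129  0.06 ]
butter_dish scene 0.63 [208. 236.] [ 0.358 -0.161  0.06 ]
pepper_mill top 0.7 [109. 220.] [0.743 0.199 0.15 ]
pepper_mill top 0.64 [260. 340.] [ 0.345 -0.124  0.15 ]
pepper_mill scene 0.54 [ 96. 411.] [0.762 0.203 0.15 ]
```

```bash
python3 - <<'E'
import cv2
a=cv2.imread('pics/top0.png')[80:300,110:540]
cv2.imwrite('pics/top0c.png',cv2.resize(a,(800,409),interpolation=cv2.INTER_CUBIC))
E
```

```text
(no output)
```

View pics/top0c.png

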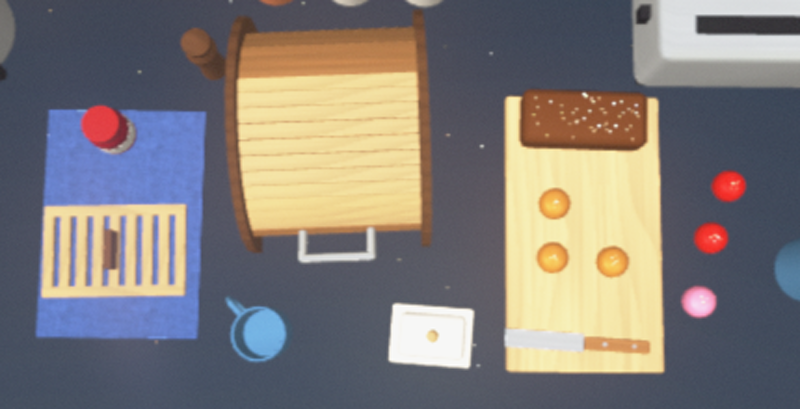

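View pics/sc0.png

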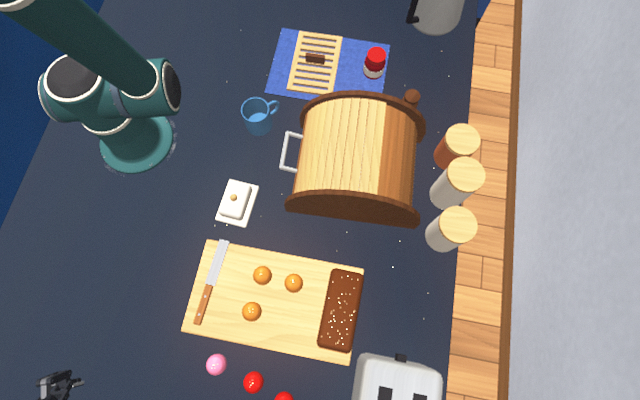

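The view shows the bin shut with its pull at about px (291,219). The grid is on the mat at the left, three orange rolls are on the board, and the red and pink decoys sit to its right. Next I fit the poses.

```bash
cat > fit.py <<'E'
from h import *
from scipy.optimize import minimize
def B(p,X):  # bin->world
    c,s=np.cos(p[2]),np.sin(p[2]);X=np.asarray(X,float)
    return X@np.array([[c,-s,0],[s,c,0],[0,0,1]]).T+[p[0],p[1],0]
def proj(c,P):
    q=P@c['R'].T+c['t'];return np.c_[c['cx']+c['f']*q[:,0]/q[:,2],c['cy']+c['f']*q[:,1]/q[:,2]]
def fitmask(cams,masks,pts,p0):
    def cost(p):
        s=0
        for c,m in zip(cams,masks):
            h=cv2.convexHull((proj(c,B(p,pts))*16).astype(np.float32))
            im=np.zeros(m.shape,np.uint8);cv2.fillConvexPoly(im,np.round(h).astype(np.int32),255,cv2.LINE_AA,4)
            s+=np.abs(im.astype(float)-m*255.).sum()/255
        return s
    best=None
    for d in (0,.05,-.05):
        r=minimize(cost,p0,method='Nelder-Mead',options=dict(initial_simplex=np.array(p0)+np.array([[0,0,d],[.02,0,d],[0,.02,d],[0,0,d+.06]]),xatol=1e-4,maxiter=300))
        if best is None or r.fun<best.fun:best=r
    return best.x,best.fun
E
cat > m1.py <<'E'
from fit import *
T=cam('top');S=cam('scene')
def comp(m,c,X):
    n,l=cv2.connectedComponents(m.astype(np.uint8));r,q=map(int,np.round(px(c,X)));return l==l[r,q]
th=np.linspace(-.22,np.pi+.22,60)
binp=np.array([[-.18*np.cos(a),y,max(0,.04+.18*np.sin(a))] for a in th for y in(-.138,.138)])
ms=[]
for c in(T,S):
    i=c['img'].astype(int);m=(i[...,0]>i[...,2]+8).astype(np.uint8)
    m=cv2.morphologyEx(m,cv2.MORPH_OPEN,np.ones((5,5)))
    ms.append(comp(m,c,[.62,.02,.2]))
bp,f=fitmask([T,S],ms,binp,[.64,.02,.04]);print('bin',bp.round(4),f,[m.sum() for m in ms])
for n in range(2): print(fitmask([[T,S][n]],[ms[n]],binp,[.64,.02,.04]))
g=np.array([[x,y,z] for x in(-.071,.071) for y in(-.11,.11) for z in(0.,.01)])
ms=[]
for c in(T,S):
    i=c['img'].astype(int);m=(i[...,0]>i[...,2]+8).astype(np.uint8)
    m=cv2.morphologyEx(m,cv2.MORPH_CLOSE,np.ones((9,9)));ms.append(comp(m,c,[.47,.39,.01]))
gp,f=fitmask([T,S],ms,g,[.47,.38,0.]);print('grid',gp.round(4),f,[m.sum() for m in ms])
for n in range(2): print(fitmask([[T,S][n]],[ms[n]],g,[.47,.38,0.]))
for c in(T,S):
    i=c['img'].astype(int);m=((i[...,0]>150)&(i[...,1]>80)&(i[...,0]-i[...,2]>95)&(i[...,1]<190)).astype(np.uint8)
    n,l,st,ce=cv2.connectedComponentsWithStats(m)
    for k in range(1,n):
        if 40<st[k,4]<800: print('roll?',st[k,4],atz(c,ce[k][::-1],.04).round(4))
# bar
for c in (T,S):
    i=c['img'].astype(int);r,q=map(int,np.round(px(c,B(bp,[-.2092,0,.0582]))));print('bar pred',r,q)
    m=((i.max(2)-i.min(2)<30)&(i.min(2)>110)).astype(np.uint8);m[:r-30]=0;m[r+30:]=0;m[:,:q-30]=0;m[:,q+30:]=0
    v,u=np.nonzero(m);P=np.array([atz(c,(a,b),.0582) for a,b in zip(v,u)]);L=(P-[bp[0],bp[1],0])@np.array([[np.cos(bp[2]),-np.sin(bp[2])],[np.sin(bp[2]),np.cos(bp[2])],[0,0]])
    k=L[:,0]<-.196;print(k.sum(),L[k].mean(0),np.polyfit(L[k][:,1],L[k][:,0],1),L[k].min(0),L[k].max(0))
o=observe();print(o['ee_pos'],np.round(o['ee_rot'],3).tolist(),o['time_s'])
E
python3 m1.py
```

```text
bin [0.654  0.0169 0.0503] 5800.180392156863 [np.int64(12769), np.int64(17925)]
(array([0.65464637, 0.01734892, 0.05229778]), np.float64(1979.007843137255))
(array([0.65411984, 0.01673888, 0.04887678]), np.float64(3813.843137254902))
grid [0.4693 0.3643 0.0342] 58519.47450980392 [np.int64(3777), np.int64(61097)]
(array([0.46939558, 0.36476031, 0.03354921]), np.float64(146.1921568627451))
(array([0.4693324 , 0.36385569, 0.02885092]), np.float64(58370.325490196075))
roll? 470 [0.9822 0.8621 0.04  ]
roll? 751 [0.9873 0.7864 0.04  ]
roll? 524 [1.0017 0.6917 0.04  ]
roll? 127 [0.9852 0.5246 0.04  ]
roll? 180 [0.9899 0.4816 0.04  ]
roll? 776 [0.9896 0.4067 0.04  ]
roll? 784 [0.988  0.3126 0.04  ]
roll? 771 [0.9899 0.2204 0.04  ]
roll? 679 [ 0.9891 -0.2517  0.04  ]
roll? 794 [ 0.9893 -0.444   0.04  ]
roll? 714 [ 0.9942 -0.5383  0.04  ]
roll? 677 [ 0.9949 -0.6333  0.04  ]
roll? 696 [ 0.994  -0.7272  0.04  ]
roll? 535 [ 1.0018 -0.8219  0.04  ]
roll? 483 [ 0.9145 -0.986   0.04  ]
roll? 190 [0.9582 0.6914 0.04  ]
roll? 69 [ 0.9589 -0.0553  0.04  ]
roll? 120 [0.8843 0.1413 0.04  ]
roll? 211 [ 0.
[... 271 characters left out ...]
? 236 [ 0.3321 -0.4123  0.04  ]
roll? 552 [ 0.0502 -0.8491  0.04  ]
roll? 603 [ 0.0469 -0.8972  0.04  ]
roll? 154 [0.4919 0.0297 0.04  ]
roll? 43 [0.8785 0.1372 0.04  ]
roll? 242 [ 0.465  -0.3188  0.04  ]
roll? 238 [ 0.5478 -0.3228  0.04  ]
roll? 684 [ 0.6592 -0.3905  0.04  ]
roll? 288 [ 0.3346 -0.4157  0.04  ]
roll? 255 [ 0.4593 -0.4102  0.04  ]
bar pred 223 292
122 [-0.21206808 -0.00817492] [ 0.4701445  -0.20822468] [-0.29302841 -0.07752448] [-0.19603188  0.06267339]
bar pred 156 282
216 [-0.2087675  0.0151577] [ 0.17149084 -0.21136691] [-0.2751651  -0.09390095] [-0.19605122  0.08221251]
[ 0.21731456 -0.63907556  0.23127063] [[0.947, 0.322, 0.0], [0.322, -0.947, 0.0], [0.0, 0.0, -1.0]] 1.2
```

```bash
cat > ov.py <<'E'
from fit import *
def overlay(bp,name):
    out=[]
    for cn,(r0,c0) in(('top',(85,215)),('scene',(75,265))):
        c=cam(cn);k=4
        i=cv2.cvtColor(c['img'],cv2.COLOR_RGB2BGR)[r0:r0+150,c0:c0+(150 if cn=='top' else 170)]
        i=cv2.resize(i,None,fx=2.5,fy=2.5,interpolation=cv2.INTER_CUBIC)
        def ln(P,col):
            q=((proj(c,B(bp,P))-[c0,r0]+.5)*2.5).astype(np.int32);cv2.polylines(i,[q],False,col,1,cv2.LINE_AA)
        a=np.linspace(-.22,np.pi+.22,50)
        for y,col in((.138,(0,255,0)),(-.138,(0,255,0)),(.125,(255,255,0)),(-.125,(255,255,0))):
            ln(np.c_[-.18*np.cos(a),a*0+y,.04+.18*np.sin(a)],col)
        ln([[-.2092,-.05,.0582],[-.2092,.05,.0582]],(0,0,255))
        out.append(i)
    cv2.imwrite('pics/'+name+'.png',np.hstack(out))
E
python3 -c "
from ov import *
overlay([.654,.0169,.0503],'ov0')"
```

```text
(no output)
```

View pics/ov0.png

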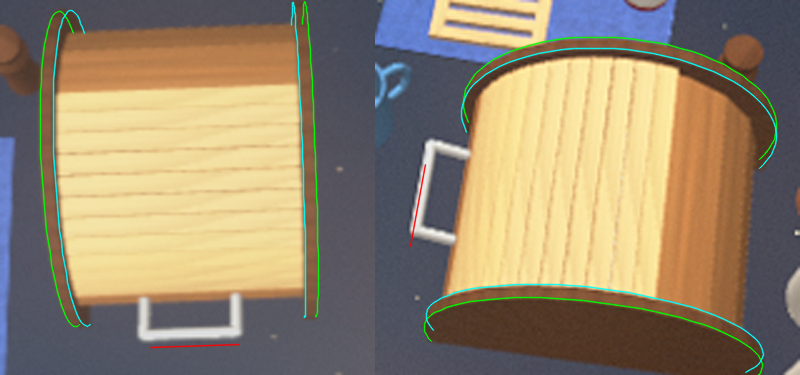

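```bash
cat > bar.py <<'E'
from fit import *
def bar(q,yaw,guess,cams=('top','scene')):
    res=[]
    for cn in cams:
        c=cam(cn);i=c['img'].astype(int);z=.04+.21*np.sin(q+.087)
        m=((i.max(2)-i.min(2)<35)&(i.min(2)>125))
        v,u=np.nonzero(m);P=np.array([atz(c,(a,b),z) for a,b in zip(v,u)])[:,:2]
        P=P[np.hypot(*(P-guess).T)<.075]
        for _ in range(4):
            R=np.array([[np.cos(yaw),-np.sin(yaw)],[np.sin(yaw),np.cos(yaw)]]);L=P@R
            x0=np.percentile(L[:,0],2)+.006 if _==0 else x0
            k=abs(L[:,0]-x0)<.009;x0=L[k,0].mean()
            yaw-=np.arctan(np.polyfit(L[k,1],L[k,0],1)[0])
        ymid=(L[k,1].min()+L[k,1].max())/2
        print(cn,k.sum(),'yaw',round(yaw,4),'len',np.ptp(L[k,1]).round(4),'ctr',(R@[x0,ymid]).round(4));res.append((R@[x0,ymid],yaw))
    return res
if __name__=='__main__':
    r=bar(0,.06,[.457,.015])
    for c,y in r: print((c+.2092*np.array([np.cos(y),np.sin(y)])).round(4))
E
python3 bar.py
```

```text
top 215 yaw 0.0546 len 0.1153 ctr [0.4594 0.0121]
scene 189 yaw 0.0495 len 0.1176 ctr [0.4471 0.028 ]
[0.6683 0.0235]
[0.656  0.0384]
```

```bash
python3 - <<'E'
from bar import *
r=bar(0,.06,[.457,.015])
C=[np.array([.370,-.089,1.418]),np.array([.627,-.399,1.065])]
D=[np.r_[r[i][0],.0582]-C[i] for i in(0,1)]
A=np.c_[D[0],-D[1]];s=np.linalg.lstsq(A,C[1]-C[0],rcond=None)[0]
print(C[0]+s[0]*D[0],C[1]+s[1]*D[1])
E
```

```text
top 215 yaw 0.0546 len 0.1153 ctr [0.4594 0.0121]
scene 189 yaw 0.0472 len 0.1176 ctr [0.4471 0.028 ]
[0.45629627 0.00858319 0.10542391] [0.45551008 0.00803379 0.10533138]
```

```bash
cat > plan.py <<'E'
from fit import *
from scipy.spatial.transform import Rotation as Ro, Slerp
BP=np.array([.6545,.0177,.0505])
def tool(yaw,tilt=0,ax=None):
    c,s=np.cos(yaw),np.sin(yaw);R=np.array([[c,s,0],[s,-c,0],[0,0,-1]])
    a=BP[2] if ax is None else ax
    return Ro.from_rotvec(tilt*np.array([-np.sin(a),np.cos(a),0])).as_matrix()@R
def bar_at(q): return B(BP,[-.21*np.cos(q+.087),0,.04+.21*np.sin(q+.087)])
def plan(wps,start=None):
    """wps: (pos,R,claw,step_m)"""
    if start is None:
        o=observe();p=np.array(o['ee_pos']);R=np.array(o['ee_rot'])
    else: p,R=start
    rows=[];P,Q=p,R
    for w in wps:
        t,S,cl,st=w[:4];hold=w[4] if len(w)>4 else 0
        t=np.array(t,float);dr=Ro.from_matrix(Q.T@S).magnitude()
        n=max(1,int(np.ceil(np.linalg.norm(t-P)/st-1e-6)),int(np.ceil(dr/np.radians(7.)-1e-6)))
        sl=Slerp([0,1],Ro.from_matrix([Q,S]))
        for k in range(1,n+1): rows.append((P+(t-P)*k/n,sl(k/n).as_matrix(),cl))
        rows+=[(t,S,cl)]*hold;P,Q=t,S
    for k in range(0,len(rows),5):
        print('--')
        for r in rows[k:k+5]:
            x=np.round(R.T@(r[0]-p)/.2,3)+0.;d=np.round(Ro.from_matrix(R.T@r[1]).as_rotvec()/np.radians(120),3)+0.
            print('{"claw":%g,"xyz":[%g,%g,%g],"dr":[%g,%g,%g]}'%(r[2],*x,*d))
        p,R=p+R@(x*.2),R@Ro.from_rotvec(d*np.radians(120)).as_matrix()
def st():
    o=observe();print('t',round(o['time_s'],2),'p',np.round(o['ee_pos'],4),'F',np.round(o['wrist_force'],1),'w',round(o['gripper_width'],3),'g',round(o['grip_force'],1),'j',np.round(o['joint_positions'],2))
E
python3 - <<'E'
from plan import *
Y=np.pi/2+BP[2];b=np.array([.456,.0083,.1055])
plan([(b+[0,0,.115],tool(Y),.6,.055),(b+[0,0,-.019],tool(Y),.6,.03)])
E
```

```text
--
{"claw":0.6,"xyz":[0.167,-0.206,0.004],"dr":[0,0,-0.048]}
{"claw":0.6,"xyz":[0.334,-0.412,0.008],"dr":[0,0,-0.095]}
{"claw":0.6,"xyz":[0.501,-0.618,0.012],"dr":[0,0,-0.143]}
{"claw":0.6,"xyz":[0.668,-0.825,0.017],"dr":[0,0,-0.19]}
{"claw":0.6,"xyz":[0.835,-1.031,0.021],"dr":[0,0,-0.238]}
--
{"claw":0.6,"xyz":[0.246,-0.101,0.004],"dr":[0,0,-0.047]}
{"claw":0.6,"xyz":[0.491,-0.202,0.008],"dr":[0,0,-0.095]}
{"claw":0.6,"xyz":[0.736,-0.303,0.012],"dr":[0,0,-0.142]}
{"claw":0.6,"xyz":[0.982,-0.404,0.016],"dr":[0,0,-0.19]}
{"claw":0.6,"xyz":[1.227,-0.506,0.02],"dr":[0,0,-0.237]}
--
{"claw":0.6,"xyz":[0.264,0.028,0.005],"dr":[0,0,-0.048]}
{"claw":0.6,"xyz":[0.527,0.056,0.009],"dr":[0,0,-0.095]}
{"claw":0.6,"xyz":[0.791,0.084,0.013],"dr":[0,0,-0.143]}
{"claw":0.6,"xyz":[0.791,0.084,0.147],"dr":[0,0,-0.143]}
{"claw":0.6,"xyz":[0.791,0.084,0.281],"dr":[0,0,-0.143]}
--
{"claw":0.6,"xyz":[0,0,0.134],"dr":[0,0,0]}
{"claw":0.6,"xyz":[0,0,0.268],"dr":[0,0,0]}
{"claw":0.6,"xyz":[0,0,0.402],"dr":[0,0,0]}
```

```bash
sed -i 's/^        for r in rows\[k:k+5\]:/        for r in (rows[k:k+5][-1:] if free else rows[k:k+5]):/; s/def plan(wps,start=None)/def plan(wps,start=None,free=0)/; s/^        print(.--.)/        print("--",len(rows[k:k+5]))/' plan.py
python3 - <<'E'
from plan import *
Y=np.pi/2+BP[2];b=np.array([.456,.0083,.1055])
plan([(b+[0,0,.115],tool(Y),.6,.039),(b+[0,0,-.019],tool(Y),.6,.03)],free=1)
E
```

```text
-- 5
{"claw":0.6,"xyz":[0.603,-0.744,0.015],"dr":[0,0,-0.172]}
-- 5
{"claw":0.6,"xyz":[0.828,-0.484,0.015],"dr":[0,0,-0.171]}
-- 5
{"claw":0.6,"xyz":[0.944,-0.164,0.015],"dr":[0,0,-0.172]}
-- 5
{"claw":0.6,"xyz":[0.565,0.108,0.277],"dr":[0,0,-0.103]}
-- 3
{"claw":0.6,"xyz":[0,0,0.402],"dr":[0,0,0]}
```

Call:
apply_moves(series=[{"claw": 0.6, "xyz": [0.603, -0.744, 0.015], "dr": [0, 0, -0.172]}, {"claw": 0.6, "xyz": [0.603, -0.744, 0.015], "dr": [0, 0, -0.172]}, {"claw": 0.6, "xyz": [0.603, -0.744, 0.015], "dr": [0, 0, -0.172]}, {"claw": 0.6, "xyz": [0.603, -0.744, 0.015], "dr": [0, 0, -0.172]}, {"claw": 0.6, "xyz": [0.603, -0.744, 0.015], "dr": [0, 0, -0.172]}])

```text
time_s: 1.92
ee_pos: [0.2842, -0.4557, 0.228]
ee_rot: [[0.772, 0.636, 0.0], [0.636, -0.772, 0.002], [0.001, -0.001, -1.0]]
wrist_force: [-0.3, -0.6, 0.0]
gripper_width: 0.402
grip_force: 0.0
```

Call:
apply_moves(series=[{"claw": 0.6, "xyz": [0.828, -0.484, 0.015], "dr": [0, 0, -0.171]}, {"claw": 0.6, "xyz": [0.828, -0.484, 0.015], "dr": [0, 0, -0.171]}, {"claw": 0.6, "xyz": [0.828, -0.484, 0.015], "dr": [0, 0, -0.171]}, {"claw": 0.6, "xyz": [0.828, -0.484, 0.015], "dr": [0, 0, -0.171]}, {"claw": 0.6, "xyz": [0.828, -0.484, 0.015], "dr": [0, 0, -0.171]}])

```text
time_s: 2.33
ee_pos: [0.3505, -0.2761, 0.2253]
ee_rot: [[0.5, 0.866, 0.001], [0.866, -0.5, 0.001], [0.001, 0.0, -1.0]]
wrist_force: [0.4, -0.5, 0.1]
gripper_width: 0.402
grip_force: 0.0
```

Call:
apply_moves(series=[{"claw": 0.6, "xyz": [0.944, -0.164, 0.015], "dr": [0, 0, -0.172]}, {"claw": 0.6, "xyz": [0.944, -0.164, 0.015], "dr": [0, 0, -0.172]}, {"claw": 0.6, "xyz": [0.944, -0.164, 0.015], "dr": [0, 0, -0.172]}, {"claw": 0.6, "xyz": [0.944, -0.164, 0.015], "dr": [0, 0, -0.172]}, {"claw": 0.6, "xyz": [0.944, -0.164, 0.015], "dr": [0, 0, -0.172]}])

```text
time_s: 2.75
ee_pos: [0.4168, -0.0963, 0.2227]
ee_rot: [[0.162, 0.987, 0.001], [0.987, -0.162, 0.001], [0.001, 0.001, -1.0]]
wrist_force: [-0.6, 0.0, 0.2]
gripper_width: 0.399
grip_force: 0.0
```

Call:
apply_moves(series=[{"claw": 0.6, "xyz": [0.565, 0.108, 0.1], "dr": [0, 0, -0.103]}, {"claw": 0.6, "xyz": [0.565, 0.108, 0.1], "dr": [0, 0, -0.103]}, {"claw": 0.6, "xyz": [0.565, 0.108, 0.1], "dr": [0, 0, -0.103]}, {"claw": 0.6, "xyz": [0.565, 0.108, 0.1], "dr": [0, 0, -0.103]}, {"claw": 0.6, "xyz": [0.565, 0.108, 0.1], "dr": [0, 0, -0.103]}])

```text
time_s: 3.17
ee_pos: [0.4559, 0.0099, 0.202]
ee_rot: [[-0.055, 0.998, -0.001], [0.998, 0.055, -0.0], [-0.0, -0.001, -1.0]]
wrist_force: [-0.8, -0.2, -0.6]
gripper_width: 0.397
grip_force: 0.0
```

```bash
python3 - <<'E'
from plan import *
st();o=observe();print(np.round(o['ee_rot'],3).tolist())
c=cam('wrist','w0');print(c['f'],c['R'].round(3).tolist())
for d in optics.spot_in('pull','wrist')[:3]: print(d, atz(c,d['at'],.1055,True))
Y=np.pi/2+BP[2];b=np.array([.456,.0083,.1055])
plan([(b+[0,0,-.019],tool(Y),.6,.03)],free=1)
E
```

```text
t 3.17 p [0.4559 0.0099 0.202 ] F [-0.8 -0.2 -0.6] w 0.397 g 0.0 j [-0.03 -0.14  2.08 -0.    1.2  -0.09]
[[-0.055, 0.998, -0.001], [0.998, 0.055, -0.0], [-0.0, -0.001, -1.0]]
309.70691628693146 [[0.998, 0.056, -0.0], [0.054, -0.963, 0.265], [0.014, -0.265, -0.964]]
{'at': [173.3, 500.3], 'score': 0.96} [0.61486694 0.04243884 0.1055    ]
-- 4
{"claw":0.6,"xyz":[0.002,0.001,0.579],"dr":[0,0,0.001]}
```

View pics/w0.png

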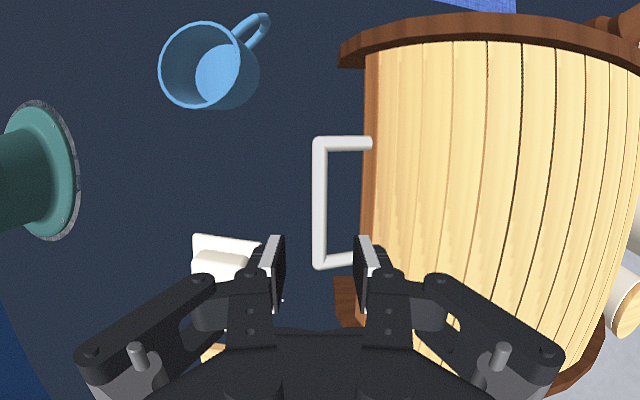

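The bar (cols 312–328, rows 138–268) lies between the finger tips. I go down, close on it and pull.

Call:
apply_moves(series=[{"claw": 0.6, "xyz": [0, 0, 0.15], "dr": [0, 0, 0]}, {"claw": 0.6, "xyz": [0, 0, 0.3], "dr": [0, 0, 0]}, {"claw": 0.6, "xyz": [0, 0, 0.45], "dr": [0, 0, 0]}, {"claw": 0.6, "xyz": [0, 0, 0.575], "dr": [0, 0, 0]}, {"claw": 0.6, "xyz": [0, 0, 0.575], "dr": [0, 0, 0]}])

```text
time_s: 3.68
ee_pos: [0.4511, 0.0069, 0.0826]
ee_rot: [[-0.048, 0.999, -0.01], [0.999, 0.048, 0.0], [0.001, -0.01, -1.0]]
wrist_force: [-1.1, -0.0, -1.2]
gripper_width: 0.403
grip_force: 0.0
```

Call:
apply_moves(series=[{"claw": 1, "xyz": [0, 0, 0], "dr": [0, 0, 0]}, {"claw": 1, "xyz": [0, 0, 0], "dr": [0, 0, 0]}, {"claw": 1, "xyz": [0, 0, 0], "dr": [0, 0, 0]}, {"claw": 1, "xyz": [0, 0, 0], "dr": [0, 0, 0]}, {"claw": 1, "xyz": [0, 0, 0], "dr": [0, 0, 0]}], squeeze=25)

```text
time_s: 4.1
ee_pos: [0.4564, 0.0073, 0.0889]
ee_rot: [[-0.052, 0.999, 0.001], [0.999, 0.052, -0.002], [-0.002, 0.001, -1.0]]
wrist_force: [-4.1, -5.8, 1.8]
gripper_width: 0.128
grip_force: 24.9
```

```bash
python3 - <<'E'
from plan import *
st();o=observe();p=np.array(o['ee_pos']);R=np.array(o['ee_rot'])
c=cam('wrist')
for d in ((138,320),(268,321)): print(atz(c,d,.1055,True))
# arc relative to current point
for q0 in (.20,.23,.26):print(q0,bar_at(q0))
q0=.23
plan([(p+bar_at(q)-bar_at(q0),R,1,.05) for q in np.linspace(q0,1.72,21)[1:]],(p,R))
E
```

```text
t 4.1 p [0.4564 0.0073 0.0889] F [-4.1 -5.8  1.8] w 0.128 g 24.9 j [-0.04 -0.01  2.2  -0.    0.96 -0.09]
[0.45357195 0.06442693 0.1055    ]
[0.45712736 0.00608832 0.1055    ]
0.2 [0.45334631 0.00753309 0.099446  ]
0.23 [0.45521766 0.00762768 0.10546066]
0.26 [0.45726836 0.00773133 0.11141641]
-- 5
{"claw":1,"xyz":[0,0.027,-0.073],"dr":[0,0,0]}
{"claw":1,"xyz":[0,0.06,-0.144],"dr":[0,0,0]}
{"claw":1,"xyz":[0,0.098,-0.213],"dr":[0,0,0]}
{"claw":1,"xyz":[-0.001,0.14,-0.278],"dr":[0,0,0]}
{"claw":1,"xyz":[-0.001,0.188,-0.34],"dr":[0,0,0]}
-- 5
{"claw":1,"xyz":[0,0.052,-0.059],"dr":[0,0,0]}
{"claw":1,"xyz":[0,0.108,-0.113],"dr":[0,0,0]}
{"claw":1,"xyz":[0,0.168,-0.163],"dr":[0,0,0]}
{"claw":1,"xyz":[0,0.232,-0.209],"dr":[0,0,0]}
{"claw":1,"xyz":[-0.001,0.299,-0.249],"dr":[0,0,0]}
-- 5
{"claw":1,"xyz":[0,0.069,-0.036],"dr":[0,0,0]}
{"claw":1,"xyz":[0,0.142,-0.066],"dr":[0,0,0]}
{"claw":1,"xyz":[0,0.216,-0.091],"dr":[0,0,0]}
{"claw":1,"xyz":[0,0.292,-0.11],"dr":[0,0,0]}
{"claw":1,"xyz":[0,0.369,-0.123],"dr":[0,0,0]}
-- 5
{"claw":1,"xyz":[0,0.078,-0.008],"dr":[0,0,0]}
{"claw":1,"xyz":[0,0.156,-0.01],"dr":[0,0,0]}
{"claw":1,"xyz":[0,0.234,-0.006],"dr":[0,0,0]}
{"claw":1,"xyz":[0,0.311,0.004],"dr":[0,0,0]}
{"claw":1,"xyz":[-0.001,0.388,0.02],"dr":[0,0,0]}
```

Call:
apply_moves(series=[{"claw": 1, "xyz": [0, 0.027, -0.073], "dr": [0, 0, 0]}, {"claw": 1, "xyz": [0, 0.06, -0.144], "dr": [0, 0, 0]}, {"claw": 1, "xyz": [0, 0.098, -0.213], "dr": [0, 0, 0]}, {"claw": 1, "xyz": [-0.001, 0.14, -0.278], "dr": [0, 0, 0]}, {"claw": 1, "xyz": [-0.001, 0.188, -0.34], "dr": [0, 0, 0]}])

```text
time_s: 4.57
ee_pos: [0.4936, 0.0091, 0.1567]
ee_rot: [[-0.052, 0.999, 0.0], [0.999, 0.052, -0.002], [-0.002, 0.0, -1.0]]
wrist_force: [0.7, -4.2, -5.9]
gripper_width: 0.124
grip_force: 24.4
```

Call:
apply_moves(series=[{"claw": 1, "xyz": [0, 0.052, -0.059], "dr": [0, 0, 0]}, {"claw": 1, "xyz": [0, 0.108, -0.113], "dr": [0, 0, 0]}, {"claw": 1, "xyz": [0, 0.168, -0.163], "dr": [0, 0, 0]}, {"claw": 1, "xyz": [0, 0.232, -0.209], "dr": [0, 0, 0]}, {"claw": 1, "xyz": [-0.001, 0.299, -0.249], "dr": [0, 0, 0]}])

```text
time_s: 4.98
ee_pos: [0.5528, 0.012, 0.2075]
ee_rot: [[-0.051, 0.999, -0.001], [0.999, 0.051, -0.002], [-0.002, -0.001, -1.0]]
wrist_force: [-6.7, -3.5, 4.4]
gripper_width: 0.128
grip_force: 24.6
```

```bash
python3 - <<'E'
from plan import *
st();print(bar_at(.975)-[0,0,.0185])
E
```

```text
t 4.98 p [0.5528 0.012  0.2075] F [-6.7 -3.5  4.4] w 0.128 g 24.6 j [-0.02  0.05  1.89 -0.    1.2  -0.07]
[0.55233387 0.01253622 0.20489961]
```

Works well; finishing the arc.

Call:
apply_moves(series=[{"claw": 1, "xyz": [0, 0.069, -0.036], "dr": [0, 0, 0]}, {"claw": 1, "xyz": [0, 0.142, -0.066], "dr": [0, 0, 0]}, {"claw": 1, "xyz": [0, 0.216, -0.091], "dr": [0, 0, 0]}, {"claw": 1, "xyz": [0, 0.292, -0.11], "dr": [0, 0, 0]}, {"claw": 1, "xyz": [0, 0.369, -0.123], "dr": [0, 0, 0]}])

```text
time_s: 5.4
ee_pos: [0.6282, 0.0158, 0.2331]
ee_rot: [[-0.051, 0.999, 0.003], [0.999, 0.051, -0.002], [-0.002, 0.003, -1.0]]
wrist_force: [-3.3, -3.8, 3.2]
gripper_width: 0.126
grip_force: 25.9
```

Call:
apply_moves(series=[{"claw": 1, "xyz": [0, 0.078, -0.008], "dr": [0, 0, 0]}, {"claw": 1, "xyz": [0, 0.156, -0.01], "dr": [0, 0, 0]}, {"claw": 1, "xyz": [0, 0.234, -0.006], "dr": [0, 0, 0]}, {"claw": 1, "xyz": [0, 0.311, 0.004], "dr": [0, 0, 0]}, {"claw": 1, "xyz": [0, 0.388, 0.02], "dr": [0, 0, 0]}])

```text
time_s: 5.82
ee_pos: [0.6961, 0.0192, 0.2308]
ee_rot: [[-0.051, 0.998, -0.021], [0.999, 0.051, -0.003], [-0.002, -0.021, -1.0]]
wrist_force: [-72.7, -7.9, 52.5]
gripper_width: 0.131
grip_force: 37.4
```

Call:
apply_moves(series=[{"claw": 1, "xyz": [0, 0.025, 0.005], "dr": [0, 0, 0]}, {"claw": 1, "xyz": [0, 0.025, 0.005], "dr": [0, 0, 0]}])

```text
time_s: 5.98
ee_pos: [0.6956, 0.0192, 0.2309]
ee_rot: [[-0.051, 0.998, -0.031], [0.999, 0.051, -0.003], [-0.002, -0.032, -1.0]]
wrist_force: [-52.4, -5.6, 36.0]
gripper_width: 0.126
grip_force: 31.2
```

```bash
python3 - <<'E'
from plan import *
st();print(bar_at(1.68)-[0,0,.0185])
E
```

```text
t 5.98 p [0.6956 0.0192 0.2309] F [-52.4  -5.6  36. ] w 0.126 g 31.2 j [-0.01  0.32  1.53 -0.    1.32 -0.06]
[0.69538673 0.01976654 0.22747088]
```

```bash
python3 - <<'E'
from plan import *
o=observe();p=np.array(o['ee_pos']);Y=np.pi/2+BP[2]
q=p+[0.0,0,.07]
q[0]-=.006
plan([(q,tool(Y),.4,.03),((.4694,.3645,.22),tool(np.pi+.0335),.4,.036),((.4694,.3645,.10),tool(np.pi+.0335),.4,.03)],(p-[.006,0,0],tool(Y)),free=1)
E
```

```text
-- 5
{"claw":0.4,"xyz":[0.274,-0.156,-0.288],"dr":[0,0,-0.114]}
-- 5
{"claw":0.4,"xyz":[0.757,-0.216,0.156],"dr":[0,0,-0.285]}
-- 5
{"claw":0.4,"xyz":[0.748,0.246,0.155],"dr":[0,0,-0.286]}
-- 5
{"claw":0.4,"xyz":[0.096,0.126,0.631],"dr":[0,0,-0.057]}
```

Call:
apply_moves(series=[{"claw": 1, "xyz": [0, -0.05, 0], "dr": [0, 0, 0]}, {"claw": 1, "xyz": [0, -0.05, 0], "dr": [0, 0, 0]}, {"claw": 0.5, "xyz": [0, -0.05, 0], "dr": [0, 0, 0]}, {"claw": 0.5, "xyz": [0, -0.05, 0], "dr": [0, 0, 0]}, {"claw": 0.5, "xyz": [0, -0.05, 0], "dr": [0, 0, 0]}])

```text
time_s: 6.4
ee_pos: [0.7007, 0.0206, 0.2265]
ee_rot: [[-0.051, 0.999, 0.004], [0.999, 0.051, 0.0], [0.0, 0.004, -1.0]]
wrist_force: [-0.3, 0.4, -0.6]
gripper_width: 0.497
grip_force: 0.0
```

Call:
apply_moves(series=[{"claw": 0.5, "xyz": [0, 0, -0.15], "dr": [0, 0, 0]}, {"claw": 0.5, "xyz": [0, 0, -0.3], "dr": [0, 0, 0]}, {"claw": 0.5, "xyz": [0, 0, -0.35], "dr": [0, 0, 0]}])

```text
time_s: 6.65
ee_pos: [0.702, 0.0207, 0.2999]
ee_rot: [[-0.052, 0.999, 0.008], [0.999, 0.052, 0.0], [-0.0, 0.008, -1.0]]
wrist_force: [0.6, -0.2, 1.8]
gripper_width: 0.5
grip_force: 0.0
```

```bash
python3 - <<'E'
from plan import *
st()
plan([((.4694,.3645,.22),tool(np.pi+.0335),.4,.036),((.4694,.3645,.10),tool(np.pi+.0335),.4,.03)],free=1)
E
```

```text
t 6.65 p [0.702  0.0207 0.2999] F [ 0.6 -0.2  1.8] w 0.5 g 0.0 j [-0.01  0.28  1.46  0.    1.39 -0.06]
-- 5
{"claw":0.4,"xyz":[0.683,-0.414,0.15],"dr":[0.001,0.001,-0.285]}
-- 5
{"claw":0.4,"xyz":[0.798,0.042,0.153],"dr":[0.001,0.001,-0.285]}
-- 5
{"claw":0.4,"xyz":[0.381,0.289,0.392],"dr":[0.001,0.001,-0.171]}
-- 2
{"claw":0.4,"xyz":[0,0.001,0.3],"dr":[0,0,0]}
```

Call:
apply_moves(series=[{"claw": 0.4, "xyz": [0.683, -0.414, 0.15], "dr": [0, 0, -0.285]}, {"claw": 0.4, "xyz": [0.683, -0.414, 0.15], "dr": [0, 0, -0.285]}, {"claw": 0.4, "xyz": [0.683, -0.414, 0.15], "dr": [0, 0, -0.285]}, {"claw": 0.4, "xyz": [0.683, -0.414, 0.15], "dr": [0, 0, -0.285]}, {"claw": 0.4, "xyz": [0.683, -0.414, 0.15], "dr": [0, 0, -0.285]}])

```text
time_s: 7.07
ee_pos: [0.6056, 0.158, 0.2625]
ee_rot: [[-0.612, 0.791, -0.005], [0.791, 0.612, 0.003], [0.005, -0.002, -1.0]]
wrist_force: [0.5, -0.4, -0.7]
gripper_width: 0.595
grip_force: 0.0
```

Call:
apply_moves(series=[{"claw": 0.4, "xyz": [0.798, 0.042, 0.153], "dr": [0, 0, -0.285]}, {"claw": 0.4, "xyz": [0.798, 0.042, 0.153], "dr": [0, 0, -0.285]}, {"claw": 0.4, "xyz": [0.798, 0.042, 0.153], "dr": [0, 0, -0.285]}, {"claw": 0.4, "xyz": [0.798, 0.042, 0.153], "dr": [0, 0, -0.285]}, {"claw": 0.4, "xyz": [0.798, 0.042, 0.153], "dr": [0, 0, -0.285]}])

```text
time_s: 7.48
ee_pos: [0.5157, 0.2899, 0.2319]
ee_rot: [[-0.951, 0.31, -0.004], [0.31, 0.951, 0.002], [0.005, 0.001, -1.0]]
wrist_force: [0.9, -0.2, 0.3]
gripper_width: 0.597
grip_force: 0.0
```

Call:
apply_moves(series=[{"claw": 0.4, "xyz": [0.381, 0.289, 0.15], "dr": [0, 0, -0.171]}, {"claw": 0.4, "xyz": [0.381, 0.289, 0.15], "dr": [0, 0, -0.171]}, {"claw": 0.4, "xyz": [0.381, 0.289, 0.15], "dr": [0, 0, -0.171]}, {"claw": 0.4, "xyz": [0.381, 0.289, 0.15], "dr": [0, 0, -0.171]}, {"claw": 0.4, "xyz": [0.381, 0.289, 0.15], "dr": [0, 0, -0.171]}])

```text
time_s: 7.9
ee_pos: [0.4659, 0.3648, 0.2033]
ee_rot: [[-0.999, -0.033, -0.0], [-0.033, 0.999, -0.001], [0.0, -0.001, -1.0]]
wrist_force: [0.4, -0.4, 0.3]
gripper_width: 0.602
grip_force: 0.0
```

```bash
python3 - <<'E'
from plan import *
from ov import overlay
st()
overlay(BP,'ov1')
T=cam('top')  # fin centroid
W=cam('wrist','w1')
# refit bar at q=1.68
from bar import bar
for c,y in bar(1.68,.05,bar_at(1.68)[:2],('top','scene')): print((c-.041*np.array([np.cos(y),np.sin(y)])).round(4))
E
```

```text
t 7.9 p [0.4659 0.3648 0.2033] F [ 0.4 -0.4  0.3] w 0.602 g 0.0 j [ 0.62  0.13  1.82 -0.    1.2  -0.98]
top 25 yaw 0.0356 len 0.0467 ctr [0.6229 0.0163]
scene 174 yaw 0.0612 len 0.0832 ctr [ 0.6509 -0.0027]
[0.5819 0.0149]
[ 0.6099 -0.0052]
```

View pics/ov1.png

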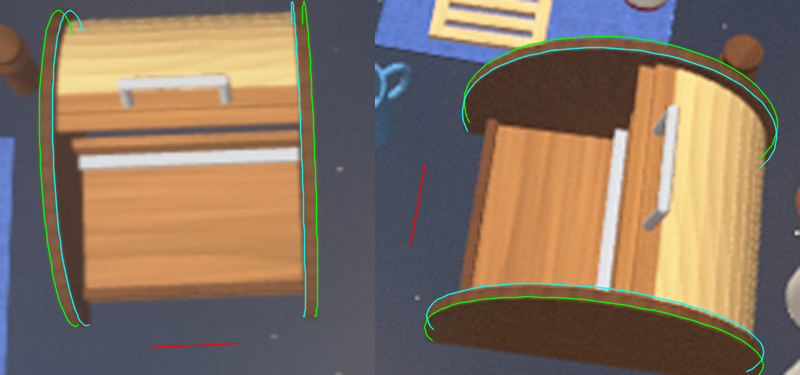

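View pics/w1.png

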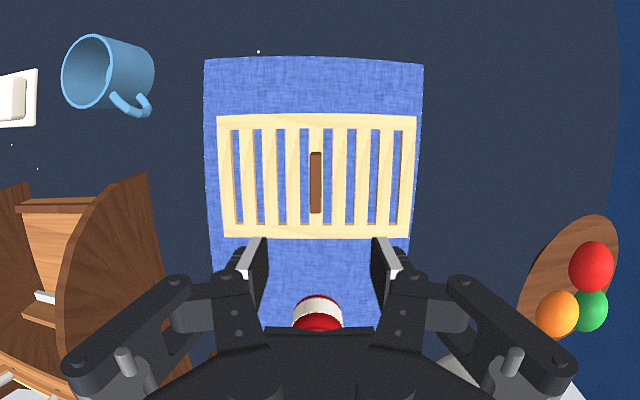

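```bash
python3 - <<'E'
from plan import *
T=cam('top');i=T['img'].astype(float)
low=[];up=[]
g=i.min(2)
for u in range(252,332,2):
    col=g[140:165,u]
    k=np.nonzero(col>130)[0]
    if len(k)<2: continue
    a,b=k[0],k[-1]
    lo=140+b+.5+ (col[b]-130)/max(1,col[b]-col[b+1])-.5
    low.append(atz(T,(lo,u),.046));
    up.append(atz(T,(140+a-.5+.5-(col[a]-130)/max(1,col[a]-col[a-1]),u),.056))
for n,P in(('low',low),('up',up)):
    P=np.array(P);s=np.polyfit(P[:,1],P[:,0],1);r=P[:,0]-np.polyval(s,P[:,1]);k=abs(r)<.003
    s=np.polyfit(P[k,1],P[k,0],1);print(n,len(P),k.sum(),'slope->yaw',-np.arctan(s[0]),'x at y=.0177',np.polyval(s,.0177),P[:,1].min(),P[:,1].max())
print('pred lip low',B(BP,[-.002,0,.046]),'up back',B(BP,[.012,0,.056]))
for y in (-.125,.125): print(proj(T,B(BP,[[-.002,y,.046],[-.15,y,.042],[-.138,y,.042]])).round(1).tolist())
W=cam('wrist')
for z in(.044,.047,.05): print('fin',[atz(W,rc,z,True).round(4) for rc in((152,316),(213,316.5))])
c=[atz(T,rc,.046).round(4) for rc in ()]
i=T['img'].astype(int)
P=np.array([atz(T,(v,u),.046) for v,u in zip(*np.nonzero((i.sum(2)<230)&(i[...,0]>i[...,2])))])
P=P[np.hypot(P[:,0]-.47,P[:,1]-.365)<.05];print('fin top',len(P),P.mean(0) if len(P) else '',np.ptp(P,axis=0) if len(P) else '')
E
```

```text
low 40 40 slope->yaw 0.04899754782824449 x at y=.0177 0.6520229272795361 -0.09659338508209378 0.12737339004049514
up 40 40 slope->yaw 0.04967396484271322 x at y=.0177 0.6675689897358956 -0.0963727450824329 0.12630175354925233
pred lip low [0.65250255 0.01759904 0.046     ] up back [0.6664847  0.01830574 0.056     ]
[[333.7, 149.2], [335.9, 200.5], [335.7, 196.3]]
[[246.8, 152.6], [248.0, 204.0], [248.0, 199.8]]
fin [array([0.4365, 0.3591, 0.044 ]), array([0.4993, 0.3615, 0.044 ])]
fin [array([0.4361, 0.3592, 0.047 ]), array([0.4983, 0.3615, 0.047 ])]
fin [array([0.4358, 0.3592, 0.05  ]), array([0.4973, 0.3614, 0.05  ])]
fin top 0
```

```bash
python3 - <<'E'
from plan import *
plan([((.4685,.3620,.09),tool(np.pi+.0335),.5,.03),((.4685,.3620,.019),tool(np.pi+.0335),.5,.018,2)],free=1)
E
```

```text
-- 5
{"claw":0.5,"xyz":[-0.006,-0.008,0.661],"dr":[0,0,-0.001]}
-- 5
{"claw":0.5,"xyz":[0,0,0.266],"dr":[0,0,0]}
```

Call:
apply_moves(series=[{"claw": 0.5, "xyz": [-0.013, -0.014, 0.2], "dr": [0, 0, 0]}, {"claw": 0.5, "xyz": [-0.013, -0.014, 0.4], "dr": [0, 0, 0]}, {"claw": 0.5, "xyz": [-0.013, -0.014, 0.55], "dr": [0, 0, 0]}, {"claw": 0.5, "xyz": [-0.013, -0.014, 0.66], "dr": [0, 0, 0]}, {"claw": 0.5, "xyz": [-0.013, -0.014, 0.66], "dr": [0, 0, 0]}])

```text
time_s: 8.72
ee_pos: [0.4655, 0.3581, 0.0662]
ee_rot: [[-0.999, -0.031, -0.009], [-0.031, 0.999, -0.006], [0.009, -0.006, -1.0]]
wrist_force: [-1.0, -0.3, 0.1]
gripper_width: 0.501
grip_force: 0.0
```

Call:
apply_moves(series=[{"claw": 0.5, "xyz": [0, 0, 0.1], "dr": [0, 0, 0]}, {"claw": 0.5, "xyz": [0, 0, 0.19], "dr": [0, 0, 0]}, {"claw": 0.5, "xyz": [0, 0, 0.25], "dr": [0, 0, 0]}, {"claw": 0.5, "xyz": [0, 0, 0.265], "dr": [0, 0, 0]}, {"claw": 0.5, "xyz": [0, 0, 0.265], "dr": [0, 0, 0]}])

```text
time_s: 9.13
ee_pos: [0.4691, 0.3611, 0.0191]
ee_rot: [[-0.999, -0.032, -0.001], [-0.032, 0.999, -0.0], [0.001, -0.0, -1.0]]
wrist_force: [0.2, 0.7, 0.2]
gripper_width: 0.499
grip_force: 0.0
```

Call:
apply_moves(series=[{"claw": 1, "xyz": [0, 0, 0], "dr": [0, 0, 0]}, {"claw": 1, "xyz": [0, 0, 0], "dr": [0, 0, 0]}, {"claw": 1, "xyz": [0, 0, 0], "dr": [0, 0, 0]}, {"claw": 1, "xyz": [0, 0, 0], "dr": [0, 0, 0]}, {"claw": 1, "xyz": [0, 0, 0], "dr": [0, 0, 0]}], squeeze=60)

```text
time_s: 9.55
ee_pos: [0.4704, 0.3622, 0.0208]
ee_rot: [[-0.999, -0.033, 0.002], [-0.033, 0.999, 0.002], [-0.003, 0.002, -1.0]]
wrist_force: [-0.3, -1.6, 6.9]
gripper_width: 0.129
grip_force: 61.2
```

```bash
python3 - <<'E'
from plan import *
st()
E
```

```text
t 9.55 p [0.4704 0.3622 0.0208] F [-0.3 -1.6  6.9] w 0.129 g 61.2 j [ 0.61  0.32  1.95 -0.    0.86 -0.99]
```

```bash
cat > grid.py <<'E'
from plan import *
H=.018;DX=.002;DY=0.
def tcp(Px,Pz,th,y=0.):
    """TCP for far bottom edge at bin x,z, tilt th"""
    a,b=DX-.071,H
    x=Px+a*np.cos(th)+b*np.sin(th);z=Pz-a*np.sin(th)+b*np.cos(th)
    return B(BP,[x,y+DY,z]),tool(np.pi+BP[2],th)
E
python3 - <<'E'
from grid import *
o=observe();p=np.array(o['ee_pos'])
a,Ra=tcp(-.014,.22,.22);b,Rb=tcp(-.014,.075,.22)
print(a,b)
plan([(p+[0,0,.24],tool(np.pi+.0335),1,.034),(a,Ra,1,.034)],free=1)
E
```

```text
[0.57718989 0.01379252 0.252624  ] [0.57718989 0.01379252 0.107624  ]
-- 5
{"claw":1,"xyz":[-0.002,0.001,-0.75],"dr":[0,0.001,0]}
-- 5
{"claw":1,"xyz":[-0.087,-0.319,-0.443],"dr":[0.001,0.019,-0.002]}
-- 5
{"claw":1,"xyz":[-0.214,-0.8,0.011],"dr":[0,0.048,-0.004]}
-- 4
{"claw":1,"xyz":[-0.166,-0.642,-0.009],"dr":[0.001,0.038,-0.002]}
```

```bash
python3 - <<'E'
from grid import *
o=observe();p=np.array(o['ee_pos'])
a,Ra=tcp(-.014,.25,.22);b,Rb=tcp(-.014,.075,.22)
print(a,b)
plan([(p+[0,0,.25],tool(np.pi+.0335),1,.034),(a,Ra,1,.034)],free=1)
E
```

```text
[0.57718989 0.01379252 0.282624  ] [0.57718989 0.01379252 0.107624  ]
-- 5
{"claw":1,"xyz":[-0.002,0.001,-0.781],"dr":[0,0.001,0]}
-- 5
{"claw":1,"xyz":[-0.087,-0.319,-0.48],"dr":[0.001,0.019,-0.002]}
-- 5
{"claw":1,"xyz":[-0.212,-0.8,-0.035],"dr":[0,0.048,-0.004]}
-- 4
{"claw":1,"xyz":[-0.161,-0.641,-0.044],"dr":[0.001,0.038,-0.002]}
```

Call:
apply_moves(series=[{"claw": 1, "xyz": [0, 0, -0.1], "dr": [0, 0, 0]}, {"claw": 1, "xyz": [0, 0, -0.25], "dr": [0, 0, 0]}, {"claw": 1, "xyz": [0, 0, -0.42], "dr": [0, 0, 0]}, {"claw": 1, "xyz": [0, 0, -0.6], "dr": [0, 0, 0]}, {"claw": 1, "xyz": [-0.002, 0.001, -0.78], "dr": [0, 0.001, 0]}])

```text
time_s: 9.97
ee_pos: [0.4684, 0.361, 0.1757]
ee_rot: [[-0.999, -0.033, -0.004], [-0.033, 0.999, -0.001], [0.004, -0.001, -1.0]]
wrist_force: [0.5, 1.3, -2.0]
gripper_width: 0.131
grip_force: 60.1
```

Call:
apply_moves(series=[{"claw": 1, "xyz": [0, 0, -0.16], "dr": [0, 0, 0]}, {"claw": 1, "xyz": [0, 0, -0.32], "dr": [0, 0, 0]}, {"claw": 1, "xyz": [0, 0, -0.48], "dr": [0, 0, 0]}, {"claw": 1, "xyz": [-0.044, -0.16, -0.48], "dr": [0, 0.01, -0.001]}, {"claw": 1, "xyz": [-0.087, -0.319, -0.48], "dr": [0.001, 0.019, -0.002]}])

```text
time_s: 10.38
ee_pos: [0.49, 0.2999, 0.2747]
ee_rot: [[-0.998, -0.041, -0.037], [-0.041, 0.999, -0.0], [0.037, 0.001, -0.999]]
wrist_force: [0.0, -0.1, -2.6]
gripper_width: 0.125
grip_force: 60.1
```

Call:
apply_moves(series=[{"claw": 1, "xyz": [-0.042, -0.16, -0.007], "dr": [0, 0.01, -0.001]}, {"claw": 1, "xyz": [-0.085, -0.32, -0.014], "dr": [0, 0.019, -0.002]}, {"claw": 1, "xyz": [-0.127, -0.48, -0.021], "dr": [0, 0.029, -0.002]}, {"claw": 1, "xyz": [-0.17, -0.64, -0.028], "dr": [0, 0.038, -0.003]}, {"claw": 1, "xyz": [-0.212, -0.8, -0.035], "dr": [0, 0.048, -0.004]}])

```text
time_s: 10.8
ee_pos: [0.5375, 0.1385, 0.2763]
ee_rot: [[-0.989, -0.045, -0.143], [-0.045, 0.999, -0.007], [0.143, -0.001, -0.99]]
wrist_force: [0.4, 0.2, -2.2]
gripper_width: 0.128
grip_force: 60.1
```

Call:
apply_moves(series=[{"claw": 1, "xyz": [-0.04, -0.16, -0.011], "dr": [0, 0.01, 0]}, {"claw": 1, "xyz": [-0.08, -0.32, -0.022], "dr": [0, 0.019, -0.001]}, {"claw": 1, "xyz": [-0.121, -0.481, -0.033], "dr": [0, 0.029, -0.001]}, {"claw": 1, "xyz": [-0.161, -0.641, -0.044], "dr": [0.001, 0.038, -0.002]}, {"claw": 1, "xyz": [-0.161, -0.641, -0.044], "dr": [0.001, 0.038, -0.002]}])

```text
time_s: 11.22
ee_pos: [0.578, 0.0078, 0.2799]
ee_rot: [[-0.974, -0.045, -0.22], [-0.043, 0.999, -0.016], [0.221, -0.006, -0.975]]
wrist_force: [-0.8, 0.4, -1.7]
gripper_width: 0.131
grip_force: 60.1
```

```bash
python3 - <<'E'
from grid import *
st();o=observe();print(np.round(o['ee_rot'],3).tolist())
T=cam('top','t2');W=cam('wrist','w2')
# overlay expected grid outline on both
p=np.array(o['ee_pos']);R=np.array(o['ee_rot'])
# grid frame axes from tool: gx=-toolx, gy=tooly, gz=-toolz
G=np.c_[-R[:,0],R[:,1],-R[:,2]];O=p-G@[DX,DY,H]
cor=np.array([[x,y,.01] for x,y in((-.071,-.11),(.071,-.11),(.071,.11),(-.071,.11),(-.071,-.11))]+[[-.03,0,.044],[.03,0,.044]])@G.T+O
u=proj(T,cor);i=cv2.imread('pics/t2.png')
k=3.2;c0,r0=190,80;i=cv2.resize(i[r0:r0+160,c0:c0+200],None,fx=k,fy=k,interpolation=cv2.INTER_CUBIC)
q=((u-[c0,r0]+.5)*k).astype(int);cv2.polylines(i,[q[:5]],False,(0,0,255),1);cv2.polylines(i,[q[5:]],False,(255,0,0),1)
cv2.imwrite('pics/t2o.png',i)
a,Ra=tcp(-.014,.25,.22);print(a)
b,Rb=tcp(-.014,.075,.22);c,Rc=tcp(-.014,.034,.22)
plan([(b,Rb,1,.022)],free=1)
E
```

```text
t 11.22 p [0.578  0.0078 0.2799] F [-0.8  0.4 -1.7] w 0.131 g 60.1 j [-0.02  0.21  1.6  -0.02  1.56 -1.63]
[[-0.974, -0.045, -0.22], [-0.043, 0.999, -0.016], [0.221, -0.006, -0.975]]
[0.57718989 0.01379252 0.282624  ]
-- 5
{"claw":1,"xyz":[-0.121,0.005,0.525],"dr":[0,-0.001,-0.001]}
-- 3
{"claw":1,"xyz":[-0.072,0.003,0.315],"dr":[-0.001,-0.001,-0.001]}
```

View pics/t2o.png

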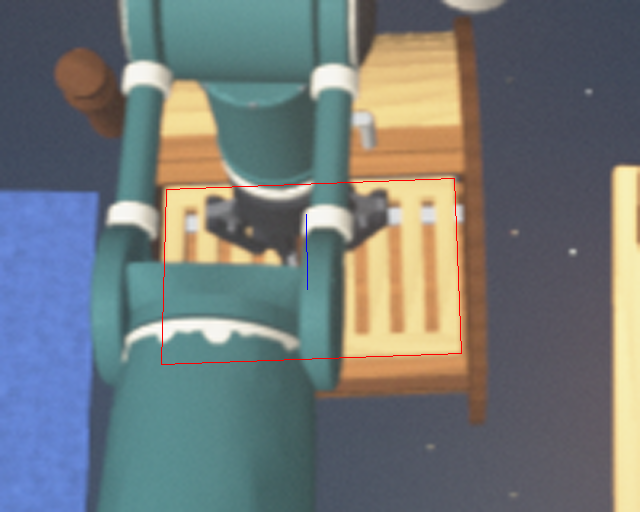

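Call:
apply_moves(series=[{"claw": 1, "xyz": [0, 0, 0], "dr": [0, 0, 0]}, {"claw": 1, "xyz": [0, 0, 0], "dr": [0, 0, 0]}, {"claw": 1, "xyz": [0, 0, 0], "dr": [0, 0, 0]}])

```text
time_s: 11.57
ee_pos: [0.5761, 0.0148, 0.2809]
ee_rot: [[-0.974, -0.051, -0.22], [-0.049, 0.999, -0.013], [0.22, -0.002, -0.975]]
wrist_force: [-0.1, 0.4, -1.3]
gripper_width: 0.125
grip_force: 60.1
```

```bash
python3 - <<'E'
from grid import *
st();o=observe();print(np.round(o['ee_rot'],3).tolist())
b,Rb=tcp(-.014,.065,.22);print(b)
plan([(b,Rb,1,.0205)],free=1)
E
```

```text
t 11.57 p [0.5761 0.0148 0.2809] F [-0.1  0.4 -1.3] w 0.125 g 60.1 j [-0.01  0.2   1.61 -0.02  1.56 -1.63]
[[-0.974, -0.051, -0.22], [-0.049, 0.999, -0.013], [0.22, -0.002, -0.975]]
[0.57718989 0.01379252 0.097624  ]
-- 5
{"claw":1,"xyz":[-0.115,-0.002,0.496],"dr":[-0.001,-0.001,0]}
-- 4
{"claw":1,"xyz":[-0.091,-0.002,0.397],"dr":[0,0,0]}
```

Call:
apply_moves(series=[{"claw": 1, "xyz": [-0.023, 0, 0.1], "dr": [0, 0, 0]}, {"claw": 1, "xyz": [-0.046, 0, 0.2], "dr": [0, 0, 0]}, {"claw": 1, "xyz": [-0.069, 0, 0.3], "dr": [0, 0, 0]}, {"claw": 1, "xyz": [-0.092, 0, 0.4], "dr": [0, 0, 0]}, {"claw": 1, "xyz": [-0.115, -0.002, 0.496], "dr": [0, 0, 0]}])

```text
time_s: 11.98
ee_pos: [0.5768, 0.0142, 0.1784]
ee_rot: [[-0.974, -0.051, -0.219], [-0.05, 0.999, -0.014], [0.22, -0.002, -0.976]]
wrist_force: [-0.9, -0.4, -2.5]
gripper_width: 0.128
grip_force: 60.1
```

Call:
apply_moves(series=[{"claw": 1, "xyz": [-0.023, 0, 0.1], "dr": [0, 0, 0]}, {"claw": 1, "xyz": [-0.046, 0, 0.2], "dr": [0, 0, 0]}, {"claw": 1, "xyz": [-0.069, 0, 0.3], "dr": [0, 0, 0]}, {"claw": 1, "xyz": [-0.091, -0.002, 0.397], "dr": [0, 0, 0]}, {"claw": 1, "xyz": [-0.091, -0.002, 0.397], "dr": [0, 0, 0]}])

```text
time_s: 12.4
ee_pos: [0.5739, 0.0134, 0.0934]
ee_rot: [[-0.973, -0.051, -0.227], [-0.049, 0.999, -0.013], [0.227, -0.002, -0.974]]
wrist_force: [-1.9, -0.7, -2.8]
gripper_width: 0.129
grip_force: 60.0
```

Call:
apply_moves(series=[{"claw": 1, "xyz": [0, 0, 0], "dr": [0, 0, 0]}, {"claw": 1, "xyz": [0, 0, 0], "dr": [0, 0, 0]}])

```text
time_s: 12.57
ee_pos: [0.5781, 0.0129, 0.0988]
ee_rot: [[-0.975, -0.051, -0.218], [-0.049, 0.999, -0.014], [0.219, -0.003, -0.976]]
wrist_force: [-0.1, 0.5, -0.7]
gripper_width: 0.127
grip_force: 60.0
```

```bash
python3 - <<'E'
from grid import *
st();o=observe();print(np.round(o['ee_rot'],3).tolist())
T=cam('top','t3');S=cam('scene','s3')
p=np.array(o['ee_pos']);R=np.array(o['ee_rot'])
G=np.c_[-R[:,0],R[:,1],-R[:,2]];O=p-G@[DX,DY,H]
cor=np.array([[x,y,.01] for x,y in((-.071,-.11),(.071,-.11),(.071,.11),(-.071,.11),(-.071,-.11))])@G.T+O
out=[]
for c,c0,r0 in((T,215,100),(S,275,70)):
    i=cv2.cvtColor(c['img'],cv2.COLOR_RGB2BGR);k=3.2
    i=cv2.resize(i[r0:r0+130,c0:c0+125],None,fx=k,fy=k,interpolation=cv2.INTER_CUBIC)
    q=((proj(c,cor)-[c0,r0]+.5)*k).astype(int);cv2.polylines(i,[q],False,(0,0,255),1);out.append(i)
cv2.imwrite('pics/t3o.png',np.hstack(out))
c,Rc=tcp(-.014,.034,.22);d,Rd=tcp(.009,.0335,.22);print(c,d)
plan([(c,Rc,1,.008,0),(d,Rd,1,.004)])
E
```

```text
t 12.57 p [0.5781 0.0129 0.0988] F [-0.1  0.5 -0.7] w 0.127 g 60.0 j [-0.01  0.34  1.78 -0.02  1.24 -1.62]
[[-0.975, -0.051, -0.218], [-0.049, 0.999, -0.014], [0.219, -0.003, -0.976]]
[0.57718989 0.01379252 0.066624  ] [0.60016057 0.01495352 0.066124  ]
-- 5
{"claw":1,"xyz":[-0.006,0.001,0.033],"dr":[0,0,0]}
{"claw":1,"xyz":[-0.011,0.003,0.065],"dr":[0,0,0]}
{"claw":1,"xyz":[-0.017,0.004,0.098],"dr":[-0.001,0,0]}
{"claw":1,"xyz":[-0.022,0.005,0.13],"dr":[-0.001,0.001,0]}
{"claw":1,"xyz":[-0.028,0.007,0.163],"dr":[-0.001,0.001,0]}
-- 5
{"claw":1,"xyz":[-0.018,0,-0.004],"dr":[0,0,0]}
{"claw":1,"xyz":[-0.037,0,-0.008],"dr":[0,0,0]}
{"claw":1,"xyz":[-0.056,0,-0.012],"dr":[0,0,0]}
{"claw":1,"xyz":[-0.075,0,-0.015],"dr":[0,0,0]}
{"claw":1,"xyz":[-0.094,0,-0.019],"dr":[0,0,0]}
-- 1
{"claw":1,"xyz":[-0.018,0,-0.004],"dr":[0,0,0]}
```

View pics/t3o.png

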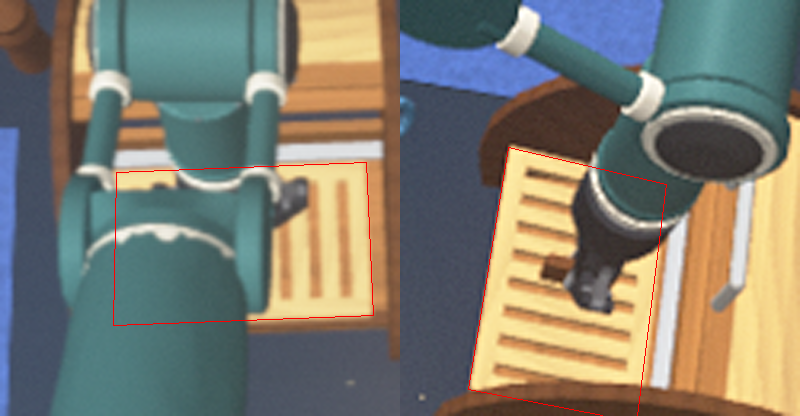

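The in-hand grid matches the predicted outline (far edge about px (366,163) in the left pane), just in front of the lip. I lower it next.

Call:
apply_moves(series=[{"claw": 1, "xyz": [-0.009, 0.001, 0.05], "dr": [0, 0, 0]}, {"claw": 1, "xyz": [-0.018, 0.003, 0.1], "dr": [0, 0, 0]}, {"claw": 1, "xyz": [-0.028, 0.005, 0.155], "dr": [0, 0, 0]}, {"claw": 1, "xyz": [-0.028, 0.005, 0.155], "dr": [0, 0, 0]}, {"claw": 1, "xyz": [-0.028, 0.005, 0.155], "dr": [0, 0, 0]}])

```text
time_s: 13.08
ee_pos: [0.5745, 0.0131, 0.0644]
ee_rot: [[-0.973, -0.05, -0.223], [-0.048, 0.999, -0.013], [0.224, -0.002, -0.975]]
wrist_force: [0.7, -0.3, -2.1]
gripper_width: 0.129
grip_force: 60.1
```

```bash
python3 - <<'E'
from grid import *
st();o=observe();print(np.round(o['ee_rot'],3).tolist())
c,Rc=tcp(-.014,.034,.22);d,Rd=tcp(.008,.0335,.22);print(c,d)
plan([(d,Rd,1,.0046)])
E
```

```text
t 13.08 p [0.5745 0.0131 0.0644] F [ 0.7 -0.3 -2.1] w 0.129 g 60.1 j [-0.01  0.38  1.8  -0.02  1.19 -1.62]
[[-0.973, -0.05, -0.223], [-0.048, 0.999, -0.013], [0.224, -0.002, -0.975]]
[0.57718989 0.01379252 0.066624  ] [0.59916185 0.01490305 0.066124  ]
-- 5
{"claw":1,"xyz":[-0.02,0,-0.006],"dr":[0,0,0]}
{"claw":1,"xyz":[-0.04,0.001,-0.012],"dr":[0,-0.001,0]}
{"claw":1,"xyz":[-0.059,0.001,-0.018],"dr":[0,-0.001,0]}
{"claw":1,"xyz":[-0.079,0.002,-0.024],"dr":[-0.001,-0.002,0]}
{"claw":1,"xyz":[-0.099,0.002,-0.03],"dr":[-0.001,-0.002,-0.001]}
-- 1
{"claw":1,"xyz":[-0.02,0.001,-0.006],"dr":[0,-0.001,0]}
```

Call:
apply_moves(series=[{"claw": 1, "xyz": [-0.02, 0, -0.005], "dr": [0, 0, 0]}, {"claw": 1, "xyz": [-0.04, 0.001, -0.01], "dr": [0, 0, 0]}, {"claw": 1, "xyz": [-0.06, 0.001, -0.015], "dr": [0, 0, 0]}, {"claw": 1, "xyz": [-0.08, 0.002, -0.019], "dr": [0, 0, 0]}, {"claw": 1, "xyz": [-0.099, 0.002, -0.024], "dr": [0, 0, 0]}])

```text
time_s: 13.5
ee_pos: [0.5952, 0.0146, 0.0665]
ee_rot: [[-0.973, -0.049, -0.224], [-0.048, 0.999, -0.013], [0.224, -0.002, -0.975]]
wrist_force: [-26.4, -1.3, 12.1]
gripper_width: 0.127
grip_force: 59.7
```

Call:
apply_moves(series=[{"claw": 1, "xyz": [0, 0, 0], "dr": [0, 0, 0]}, {"claw": 1, "xyz": [0, 0, 0], "dr": [0, 0, 0]}, {"claw": 1, "xyz": [0, 0, 0], "dr": [0, 0, 0]}])

```text
time_s: 13.75
ee_pos: [0.5952, 0.0146, 0.0665]
ee_rot: [[-0.974, -0.049, -0.223], [-0.048, 0.999, -0.013], [0.223, -0.002, -0.975]]
wrist_force: [-5.5, 0.2, 0.5]
gripper_width: 0.128
grip_force: 59.9
```

```bash
cat >> grid.py <<'E'
def where():
    o=observe();R=np.array(o['ee_rot']);G=np.c_[-R[:,0],R[:,1],-R[:,2]]
    O=np.array(o['ee_pos'])-G@[DX,DY,H];c,s=np.cos(BP[2]),np.sin(BP[2])
    loc=lambda X:(np.array([[c,s,0],[-s,c,0],[0,0,1]])@(X-[BP[0],BP[1],0])).round(4)
    print('far',loc(O+G@[.071,0,0]),'near',loc(O-G@[.071,0,0]),'tilt',np.arcsin(-G[2,0]).round(3))
E
python3 - <<'E'
from grid import *
st();where()
w=[tcp(.008,.033-.0025*k/5,.22*(1-k/5)) for k in range(1,6)]
plan([(a,b,1,.03) for a,b in w])
E
```

```text
t 13.75 p [0.5952 0.0146 0.0665] F [-5.5  0.2  0.5] w 0.128 g 59.9 j [-0.01  0.41  1.75 -0.02  1.21 -1.62]
far [ 0.0038 -0.0003  0.0335] near [-1.346e-01 -1.000e-04  6.520e-02] tilt 0.225
-- 5
{"claw":1,"xyz":[-0.018,0.001,0.017],"dr":[-0.001,-0.024,-0.001]}
{"claw":1,"xyz":[-0.015,0.001,0.035],"dr":[-0.001,-0.045,-0.001]}
{"claw":1,"xyz":[-0.014,0.001,0.053],"dr":[-0.001,-0.066,-0.001]}
{"claw":1,"xyz":[-0.013,0.001,0.071],"dr":[-0.001,-0.087,-0.001]}
{"claw":1,"xyz":[-0.012,0.001,0.089],"dr":[-0.001,-0.108,-0.001]}
```

```bash
python3 - <<'E'
from grid import *
o=observe();T=cam('top');S=cam('scene')
p=np.array(o['ee_pos']);R=np.array(o['ee_rot'])
G=np.c_[-R[:,0],R[:,1],-R[:,2]];out=[]
for c,c0,r0,w,h in((T,285,140,55,70),(S,285,100,75,70)):
    i=cv2.cvtColor(c['img'],cv2.COLOR_RGB2BGR);k=6
    i=cv2.resize(i[r0:r0+h,c0:c0+w],None,fx=k,fy=k,interpolation=cv2.INTER_CUBIC)
    for dx,col in((.002,(0,0,255)),(-.004,(255,0,0))):
        O=p-G@[dx,DY,H]
        cor=np.array([[x,y,.01] for x,y in((-.071,-.11),(.071,-.11),(.071,.11),(-.071,.11),(-.071,-.11))])@G.T+O
        q=((proj(c,cor)-[c0,r0]+.5)*k).astype(int);cv2.polylines(i,[q],False,col,1)
    for y in [B(BP,[[-.002,-.125,.056],[-.002,.125,.056]]),B(BP,[[-.138,-.125,.042],[-.138,.125,.042]])]:
        cv2.polylines(i,[((proj(c,y)-[c0,r0]+.5)*k).astype(int)],False,(0,255,0),1)
    out.append(i)
cv2.imwrite('pics/t4.png',np.hstack(out))
E
```

```text
(no output)
```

View pics/t4.png

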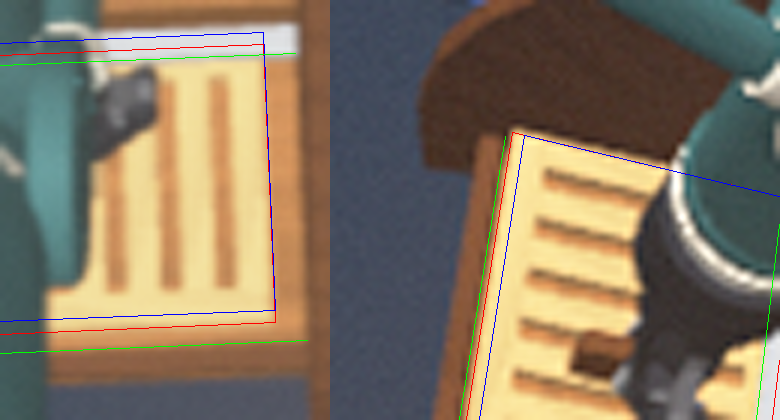

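```bash
python3 - <<'E'
from grid import *
w=[tcp(.005,.0335-.0005*k,.22-.03*k) for k in range(1,4)]+[tcp(.0085,.032,.13)]
plan([(a,b,1,.03) for a,b in w])
E
```

```text
-- 4
{"claw":1,"xyz":[-0.003,0.001,0.013],"dr":[-0.001,-0.017,-0.001]}
{"claw":1,"xyz":[-0.002,0.001,0.026],"dr":[-0.001,-0.031,-0.001]}
{"claw":1,"xyz":[0,0.001,0.039],"dr":[-0.001,-0.045,-0.001]}
{"claw":1,"xyz":[-0.017,0.001,0.035],"dr":[-0.001,-0.045,-0.001]}
```

Call:
apply_moves(series=[{"claw": 1, "xyz": [-0.003, 0.001, 0.013], "dr": [0, -0.017, 0]}, {"claw": 1, "xyz": [-0.002, 0.001, 0.026], "dr": [0, -0.031, 0]}, {"claw": 1, "xyz": [0, 0.001, 0.039], "dr": [0, -0.045, 0]}, {"claw": 1, "xyz": [-0.01, 0.001, 0.037], "dr": [0, -0.045, 0]}, {"claw": 1, "xyz": [-0.017, 0.001, 0.035], "dr": [0, -0.045, 0]}])

```text
time_s: 14.27
ee_pos: [0.5981, 0.0148, 0.0592]
ee_rot: [[-0.991, -0.05, -0.128], [-0.049, 0.999, -0.009], [0.128, -0.003, -0.992]]
wrist_force: [-8.4, -0.2, 2.8]
gripper_width: 0.126
grip_force: 60.3
```

Call:
apply_moves(series=[{"claw": 1, "xyz": [0, 0, 0], "dr": [0, 0, 0]}, {"claw": 1, "xyz": [0, 0, 0], "dr": [0, 0, 0]}, {"claw": 1, "xyz": [0, 0, 0], "dr": [0, 0, 0]}])

```text
time_s: 14.52
ee_pos: [0.598, 0.0148, 0.059]
ee_rot: [[-0.99, -0.05, -0.129], [-0.049, 0.999, -0.009], [0.129, -0.003, -0.992]]
wrist_force: [-4.1, 0.4, 1.3]
gripper_width: 0.13
grip_force: 60.4
```

```bash
python3 - <<'E'
from grid import *
st();where()
w=[tcp(.008,.032-.0003*k,.12-.02*k) for k in range(1,7)]
plan([(a,b,1,.03) for a,b in w])
E
```

```text
t 14.52 p [0.598  0.0148 0.059 ] F [-4.1  0.4  1.3] w 0.13 g 60.4 j [-0.01  0.36  1.82 -0.01  1.09 -1.63]
far [ 0.0095 -0.0002  0.0323] near [-0.1313 -0.      0.0506] tilt 0.129
-- 5
{"claw":1,"xyz":[0.01,0,0.014],"dr":[-0.001,-0.014,-0.001]}
{"claw":1,"xyz":[0.011,0,0.023],"dr":[-0.001,-0.024,-0.001]}
{"claw":1,"xyz":[0.012,0,0.031],"dr":[-0.001,-0.033,-0.001]}
{"claw":1,"xyz":[0.013,0,0.04],"dr":[-0.001,-0.043,-0.001]}
{"claw":1,"xyz":[0.014,0,0.048],"dr":[-0.001,-0.052,-0.001]}
-- 1
{"claw":1,"xyz":[0.002,0,0.008],"dr":[0,-0.01,0.001]}
```

Call:
apply_moves(series=[{"claw": 1, "xyz": [0.007, 0, 0.014], "dr": [0, -0.014, 0]}, {"claw": 1, "xyz": [0.009, 0, 0.023], "dr": [0, -0.024, 0]}, {"claw": 1, "xyz": [0.011, 0, 0.031], "dr": [0, -0.033, 0]}, {"claw": 1, "xyz": [0.013, 0, 0.04], "dr": [0, -0.043, 0]}, {"claw": 1, "xyz": [0.014, 0, 0.05], "dr": [0, -0.052, 0]}])

```text
time_s: 14.93
ee_pos: [0.5951, 0.0146, 0.0495]
ee_rot: [[-0.999, -0.05, -0.016], [-0.049, 0.999, -0.003], [0.016, -0.003, -1.0]]
wrist_force: [-0.7, 1.0, -1.4]
gripper_width: 0.125
grip_force: 60.1
```

Call:
apply_moves(series=[{"claw": 1, "xyz": [0.001, 0, 0.009], "dr": [0, -0.01, 0]}, {"claw": 1, "xyz": [0.001, 0, 0.009], "dr": [0, -0.01, 0]}, {"claw": 1, "xyz": [0.001, 0, 0.009], "dr": [0, -0.01, 0]}])

```text
time_s: 15.18
ee_pos: [0.5941, 0.0146, 0.0477]
ee_rot: [[-0.999, -0.05, 0.003], [-0.05, 0.999, -0.002], [-0.002, -0.003, -1.0]]
wrist_force: [0.6, 0.1, -2.7]
gripper_width: 0.131
grip_force: 60.1
```

```bash
python3 - <<'E'
from grid import *
st();where()
E
```

```text
t 15.18 p [0.5941 0.0146 0.0477] F [ 0.6  0.1 -2.7] w 0.131 g 60.1 j [-0.02  0.29  1.94 -0.    0.91 -1.63]
far [ 0.0086 -0.0002  0.0298] near [-1.334e-01 -1.000e-04  2.950e-02] tilt -0.002
```

Call:
apply_moves(series=[{"claw": 1, "xyz": [0, 0, 0.005], "dr": [0, 0, 0]}, {"claw": 1, "xyz": [0, 0, 0.01], "dr": [0, 0, 0]}, {"claw": 1, "xyz": [0, 0, 0.015], "dr": [0, 0, 0]}, {"claw": 1, "xyz": [0, 0, 0.015], "dr": [0, 0, 0]}, {"claw": 1, "xyz": [0, 0, 0.015], "dr": [0, 0, 0]}])

```text
time_s: 15.6
ee_pos: [0.5949, 0.0146, 0.0468]
ee_rot: [[-0.999, -0.05, 0.003], [-0.05, 0.999, -0.002], [-0.003, -0.003, -1.0]]
wrist_force: [-4.8, -1.2, 11.3]
gripper_width: 0.126
grip_force: 62.1
```

```bash
python3 - <<'E'
from grid import *
st();where()
E
```

```text
t 15.6 p [0.5949 0.0146 0.0468] F [-4.8 -1.2 11.3] w 0.126 g 62.1 j [-0.02  0.29  1.94 -0.    0.91 -1.63]
far [ 0.0093 -0.0002  0.029 ] near [-1.327e-01 -1.000e-04  2.860e-02] tilt -0.003
```

Call:
apply_moves(series=[{"claw": 1, "xyz": [0, 0, -0.01], "dr": [0, 0, 0]}, {"claw": 0.6, "xyz": [0, 0, -0.01], "dr": [0, 0, 0]}, {"claw": 0.6, "xyz": [0, 0, -0.01], "dr": [0, 0, 0]}, {"claw": 0.6, "xyz": [0, 0, -0.01], "dr": [0, 0, 0]}, {"claw": 0.6, "xyz": [0, 0, -0.01], "dr": [0, 0, 0]}])

```text
time_s: 16.02
ee_pos: [0.594, 0.0146, 0.0463]
ee_rot: [[-0.999, -0.05, 0.002], [-0.05, 0.999, -0.002], [-0.002, -0.003, -1.0]]
wrist_force: [-1.1, 0.7, -0.1]
gripper_width: 0.398
grip_force: 0.0
```

Call:
apply_moves(series=[{"claw": 0.6, "xyz": [0, 0, -0.1], "dr": [0, 0, 0]}, {"claw": 0.6, "xyz": [0, 0, -0.25], "dr": [0, 0, 0]}, {"claw": 0.6, "xyz": [0, 0, -0.45], "dr": [0, 0, 0]}, {"claw": 0.6, "xyz": [0, 0, -0.65], "dr": [0, 0, 0]}, {"claw": 0.6, "xyz": [0, 0, -0.85], "dr": [0, 0, 0]}])

```text
time_s: 16.43
ee_pos: [0.5929, 0.015, 0.2176]
ee_rot: [[-0.999, -0.05, 0.001], [-0.05, 0.999, -0.002], [-0.001, -0.002, -1.0]]
wrist_force: [0.3, -0.4, 0.2]
gripper_width: 0.394
grip_force: 0.0
```

Call:
apply_moves(series=[{"claw": 0.5, "xyz": [0, -0.2, -0.2], "dr": [0, 0, 0]}, {"claw": 0.4, "xyz": [0, -0.4, -0.3], "dr": [0, 0, 0]}, {"claw": 0.25, "xyz": [0, -0.6, -0.3], "dr": [0, 0, 0]}, {"claw": 0.25, "xyz": [0.1, -0.8, -0.3], "dr": [0, 0, 0]}, {"claw": 0.25, "xyz": [0.2, -1, -0.3], "dr": [0, 0, 0]}])

```text
time_s: 16.85
ee_pos: [0.5713, -0.1712, 0.2782]
ee_rot: [[-0.999, -0.05, 0.005], [-0.05, 0.999, -0.004], [-0.005, -0.004, -1.0]]
wrist_force: [0.5, -0.5, -0.3]
gripper_width: 0.753
grip_force: 0.0
```

```bash
cat > rolls.py <<'E'
from plan import *
def rolls():
    for cn in('top','scene'):
        c=cam(cn);i=c['img'].astype(int)
        m=((i[...,0]>150)&(i[...,1]>80)&(i[...,0]-i[...,2]>95)&(i[...,1]<190)).astype(np.uint8)
        n,l,s,ce=cv2.connectedComponentsWithStats(m)
        for k in range(1,n):
            X=atz(c,ce[k][::-1],.044)
            if 100<s[k,4]<350 and .3<X[0]<.75 and -.55<X[1]<.2: print(cn,s[k,4],X.round(4))
        for d in optics.spot_in('roll1',cn)[:8]:
            X=atz(c,d['at'],.044)
            if X[1]>-.55: print('  net',cn,round(d['score'],2),X.round(3))
E
python3 - <<'E'
from rolls import *
st();rolls()
S=cam('scene');T=cam('top');out=[]
O=B(BP,[-.0618,0,.0]);G=np.array([[np.cos(BP[2]),-np.sin(BP[2]),0],[np.sin(BP[2]),np.cos(BP[2]),0],[0,0,1]])
cor=np.array([[x,y,.04] for x,y in((-.071,-.11),(.071,-.11),(.071,.11),(-.071,.11),(-.071,-.11))])@G.T+O
for c,c0,r0,w,h in((T,225,90,110,100),(S,275,85,130,100)):
    i=cv2.cvtColor(c['img'],cv2.COLOR_RGB2BGR);k=3.3
    i=cv2.resize(i[r0:r0+h,c0:c0+w],None,fx=k,fy=k,interpolation=cv2.INTER_CUBIC)
    cv2.polylines(i,[((proj(c,cor)-[c0,r0]+.5)*k).astype(int)],False,(0,0,255),1);out.append(i)
cv2.imwrite('pics/t5.png',np.hstack(out))
E
```

```text
t 16.85 p [ 0.5713 -0.1712  0.2782] F [ 0.5 -0.5 -0.3] w 0.753 g 0.0 j [-0.33  0.09  1.72 -0.    1.32 -1.95]
top 237 [0.6828 0.0445 0.044 ]
top 195 [ 0.6584 -0.3879  0.044 ]
top 267 [0.5518 0.0949 0.044 ]
top 131 [0.5915 0.0288 0.044 ]
top 130 [0.5931 0.0035 0.044 ]
top 127 [ 0.593  -0.0223  0.044 ]
top 125 [0.5839 0.1052 0.044 ]
top 126 [0.5874 0.0797 0.044 ]
top 128 [0.5904 0.0543 0.044 ]
top 105 [ 0.5482 -0.1038  0.044 ]
top 173 [ 0.5463 -0.3198  0.044 ]
top 166 [ 0.4648 -0.3163  0.044 ]
top 172 [ 0.4589 -0.4064  0.044 ]
top 228 [ 0.3322 -0.4109  0.044 ]
  net top 0.71 [ 0.539 -0.318  0.044]
  net top 0.62 [ 0.468 -0.321  0.044]
  net top 0.55 [ 0.403 -0.539  0.044]
  net top 0.52 [ 0.457 -0.406  0.044]
scene 244 [ 0.4654 -0.3191  0.044 ]
scene 239 [ 0.5481 -0.3231  0.044 ]
scene 286 [ 0.3355 -0.416   0.044 ]
scene 255 [ 0.4598 -0.4099  0.044 ]
  net scene 0.9 [ 0.403 -0.545  0.044]
  net scene 0.87 [ 0.546 -0.318  0.044]
  net scene 0.81 [ 0.47  -0.327  0.044]
  net scene 0.76 [ 0.463 -0.404  0.044]
```

View pics/t5.png

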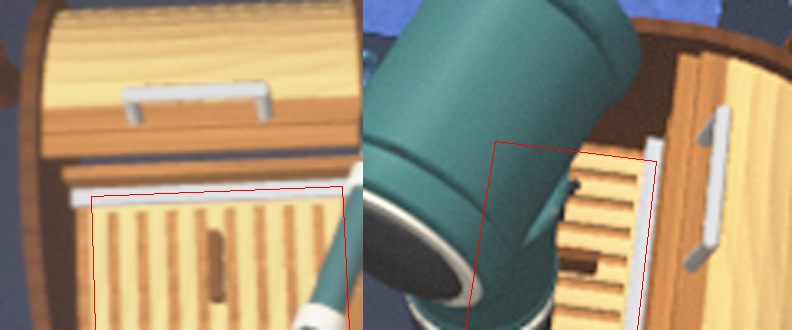

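```bash
python3 - <<'E'
from plan import *
Y=np.pi+BP[2]
plan([((.547,-.3215,.11),tool(Y),.25,.038,2),((.547,-.3215,.023),tool(Y),.25,.03,2)],free=1)
E
```

```text
-- 5
{"claw":0.25,"xyz":[0.131,-0.63,0.694],"dr":[-0.001,0.001,0]}
-- 5
{"claw":0.25,"xyz":[0.025,-0.126,0.429],"dr":[0,0,0]}
-- 3
{"claw":0.25,"xyz":[0,-0.001,0.145],"dr":[0,0,0]}
```

Call:
apply_moves(series=[{"claw": 0.25, "xyz": [0.131, -0.63, 0.69], "dr": [0, 0, 0]}, {"claw": 0.25, "xyz": [0.131, -0.63, 0.69], "dr": [0, 0, 0]}, {"claw": 0.25, "xyz": [0.131, -0.63, 0.69], "dr": [0, 0, 0]}, {"claw": 0.25, "xyz": [0.131, -0.63, 0.69], "dr": [0, 0, 0]}, {"claw": 0.25, "xyz": [0.156, -0.756, 0.69], "dr": [0, 0, 0]}])

```text
time_s: 17.57
ee_pos: [0.5461, -0.3167, 0.135]
ee_rot: [[-0.999, -0.054, -0.003], [-0.054, 0.999, 0.002], [0.003, 0.002, -1.0]]
wrist_force: [-0.0, 0.7, -0.5]
gripper_width: 0.751
grip_force: 0.0
```

Call:
apply_moves(series=[{"claw": 0.25, "xyz": [0, 0, 0], "dr": [0, 0, 0]}, {"claw": 0.25, "xyz": [0, 0, 0], "dr": [0, 0, 0]}, {"claw": 0.25, "xyz": [0, 0, 0], "dr": [0, 0, 0]}])

```text
time_s: 17.82
ee_pos: [0.5482, -0.319, 0.1398]
ee_rot: [[-0.999, -0.05, 0.002], [-0.05, 0.999, -0.002], [-0.002, -0.002, -1.0]]
wrist_force: [-0.1, 0.2, 0.1]
gripper_width: 0.75
grip_force: 0.0
```

```bash
python3 - <<'E'
from plan import *
st();Y=np.pi+BP[2]
plan([((.547,-.3215,.023),tool(Y),.25,.03)],free=1)
W=cam('wrist')
for d in optics.spot_in('roll1','wrist')[:5]: print(round(d['score'],2),d['at'],atz(W,d['at'],.044,True).round(4))
E
```

```text
t 17.82 p [ 0.5482 -0.319   0.1398] F [-0.1  0.2  0.1] w 0.75 g 0.0 j [-0.57  0.26  1.79 -0.    1.09 -2.19]
-- 4
{"claw":0.25,"xyz":[0.008,-0.011,0.584],"dr":[-0.001,0.001,0]}
0.95 [136.3, 87.9] [ 0.4973 -0.5403  0.044 ]
0.85 [82.1, 211.9] [ 0.4562 -0.4086  0.044 ]
0.8 [205.4, 77.5] [ 0.5669 -0.5659  0.044 ]
0.72 [38.1, 102.7] [ 0.4056 -0.5241  0.044 ]
0.62 [194.1, 315.9] [ 0.5433 -0.3223  0.044 ]
```

Call:
apply_moves(series=[{"claw": 0.25, "xyz": [0.008, -0.011, 0.15], "dr": [0, 0, 0]}, {"claw": 0.25, "xyz": [0.008, -0.011, 0.32], "dr": [0, 0, 0]}, {"claw": 0.25, "xyz": [0.008, -0.011, 0.47], "dr": [0, 0, 0]}, {"claw": 0.25, "xyz": [0.008, -0.011, 0.55], "dr": [0, 0, 0]}, {"claw": 0.25, "xyz": [0.008, -0.011, 0.58], "dr": [0, 0, 0]}])

```text
time_s: 18.33
ee_pos: [0.5449, -0.32, 0.0213]
ee_rot: [[-0.999, -0.052, -0.001], [-0.052, 0.999, 0.0], [0.001, 0.0, -1.0]]
wrist_force: [-0.4, 0.4, 0.1]
gripper_width: 0.749
grip_force: 0.0
```

Call:
apply_moves(series=[{"claw": 0.25, "xyz": [0, 0, 0], "dr": [0, 0, 0]}, {"claw": 1, "xyz": [0, 0, 0], "dr": [0, 0, 0]}, {"claw": 1, "xyz": [0, 0, 0], "dr": [0, 0, 0]}, {"claw": 1, "xyz": [0, 0, 0], "dr": [0, 0, 0]}, {"claw": 1, "xyz": [0, 0, 0], "dr": [0, 0, 0]}], squeeze=22)

```text
time_s: 18.75
ee_pos: [0.5478, -0.3236, 0.0262]
ee_rot: [[-0.999, -0.049, 0.006], [-0.05, 0.999, -0.004], [-0.006, -0.005, -1.0]]
wrist_force: [0.0, 0.8, 3.4]
gripper_width: 0.551
grip_force: 23.1
```

```bash
cat > place.py <<'E'
from plan import *
Y=np.pi+BP[2]
def place(x,y,z=.046,up=.28):
    o=observe();p=np.array(o['ee_pos'])
    t=B(BP,[x,y,z]);a=t.copy();a[2]=up;print('target',t)
    plan([(np.r_[p[:2],up],tool(Y),1,.036),(a,tool(Y),1,.036)],free=1)
E
python3 - <<'E'
from place import *
st();place(-.035,-.06)
E
```

```text
t 18.75 p [ 0.5478 -0.3236  0.0262] F [0.  0.8 3.4] w 0.551 g 23.1 j [-0.57  0.38  1.86 -0.    0.89 -2.19]
target [ 0.62257333 -0.04399026  0.046     ]
-- 5
{"claw":1,"xyz":[-0.004,-0.004,-0.793],"dr":[-0.001,0.002,0]}
-- 5
{"claw":1,"xyz":[-0.099,0.305,-0.477],"dr":[-0.001,0.001,0]}
-- 5
{"claw":1,"xyz":[-0.246,0.766,0],"dr":[0,0,0]}
-- 2
{"claw":1,"xyz":[-0.099,0.306,0],"dr":[0,0,0]}
```

Call:
apply_moves(series=[{"claw": 1, "xyz": [0, 0, -0.16], "dr": [0, 0, 0]}, {"claw": 1, "xyz": [0, 0, -0.32], "dr": [0, 0, 0]}, {"claw": 1, "xyz": [0, 0, -0.48], "dr": [0, 0, 0]}, {"claw": 1, "xyz": [0, 0, -0.64], "dr": [0, 0, 0]}, {"claw": 1, "xyz": [-0.004, -0.004, -0.793], "dr": [0, 0.002, 0]}])

```text
time_s: 19.17
ee_pos: [0.5464, -0.3233, 0.1849]
ee_rot: [[-0.999, -0.049, -0.001], [-0.049, 0.999, -0.003], [0.001, -0.003, -1.0]]
wrist_force: [0.1, -0.5, -0.8]
gripper_width: 0.551
grip_force: 23.2
```

Call:
apply_moves(series=[{"claw": 1, "xyz": [-0.02, 0.06, -0.16], "dr": [0, 0.001, 0]}, {"claw": 1, "xyz": [-0.04, 0.12, -0.32], "dr": [0, 0.001, 0]}, {"claw": 1, "xyz": [-0.06, 0.18, -0.4], "dr": [0, 0.001, 0]}, {"claw": 1, "xyz": [-0.08, 0.24, -0.44], "dr": [0, 0.001, 0]}, {"claw": 1, "xyz": [-0.099, 0.305, -0.477], "dr": [0, 0.001, 0]}])

```text
time_s: 19.58
ee_pos: [0.5639, -0.2606, 0.2793]
ee_rot: [[-0.999, -0.049, -0.002], [-0.049, 0.999, -0.004], [0.002, -0.004, -1.0]]
wrist_force: [-0.1, -0.0, -1.7]
gripper_width: 0.549
grip_force: 23.2
```

Call:
apply_moves(series=[{"claw": 1, "xyz": [-0.05, 0.16, 0], "dr": [0, 0, 0]}, {"claw": 1, "xyz": [-0.1, 0.31, 0], "dr": [0, 0, 0]}, {"claw": 1, "xyz": [-0.15, 0.47, 0], "dr": [0, 0, 0]}, {"claw": 1, "xyz": [-0.2, 0.62, 0], "dr": [0, 0, 0]}, {"claw": 1, "xyz": [-0.246, 0.766, 0], "dr": [0, 0, 0]}])

```text
time_s: 20.0
ee_pos: [0.6042, -0.1032, 0.275]
ee_rot: [[-0.999, -0.05, -0.007], [-0.05, 0.999, -0.002], [0.007, -0.002, -1.0]]
wrist_force: [0.4, -0.6, -0.2]
gripper_width: 0.547
grip_force: 23.2
```

Call:
apply_moves(series=[{"claw": 1, "xyz": [-0.05, 0.155, 0], "dr": [0, 0, 0]}, {"claw": 1, "xyz": [-0.099, 0.306, 0], "dr": [0, 0, 0]}, {"claw": 1, "xyz": [-0.099, 0.306, 0], "dr": [0, 0, 0]}, {"claw": 1, "xyz": [-0.099, 0.306, 0], "dr": [0, 0, 0]}, {"claw": 1, "xyz": [-0.099, 0.306, 0], "dr": [0, 0, 0]}])

```text
time_s: 20.42
ee_pos: [0.6209, -0.0431, 0.2752]
ee_rot: [[-0.999, -0.051, -0.007], [-0.051, 0.999, -0.003], [0.007, -0.003, -1.0]]
wrist_force: [0.8, 0.4, -0.4]
gripper_width: 0.548
grip_force: 23.2
```

```bash
cat >> place.py <<'E'
def down(x,y,z=.0475):
    st();t=B(BP,[x,y,z]);plan([(t,tool(Y),1,.025)],free=1)
E
python3 - <<'E'
from place import *
down(-.035,-.06)
E
```

```text
t 20.42 p [ 0.6209 -0.0431  0.2752] F [ 0.8  0.4 -0.4] w 0.548 g 23.2 j [-0.11  0.15  1.66 -0.    1.34 -1.73]
-- 5
{"claw":1,"xyz":[-0.008,-0.001,0.569],"dr":[-0.001,-0.002,0]}
-- 5
{"claw":1,"xyz":[-0.006,-0.002,0.57],"dr":[0,-0.001,0]}
```

Call:
apply_moves(series=[{"claw": 1, "xyz": [-0.002, 0, 0.12], "dr": [0, 0, 0]}, {"claw": 1, "xyz": [-0.004, 0, 0.24], "dr": [0, 0, 0]}, {"claw": 1, "xyz": [-0.006, 0, 0.36], "dr": [0, 0, 0]}, {"claw": 1, "xyz": [-0.008, 0, 0.47], "dr": [0, 0, 0]}, {"claw": 1, "xyz": [-0.008, -0.001, 0.569], "dr": [0, -0.002, 0]}])

```text
time_s: 20.83
ee_pos: [0.6218, -0.0454, 0.1607]
ee_rot: [[-0.999, -0.048, -0.002], [-0.048, 0.999, -0.003], [0.002, -0.003, -1.0]]
wrist_force: [-0.5, -0.4, 0.3]
gripper_width: 0.549
grip_force: 23.2
```

Call:
apply_moves(series=[{"claw": 1, "xyz": [-0.002, 0, 0.12], "dr": [0, 0, 0]}, {"claw": 1, "xyz": [-0.003, 0, 0.24], "dr": [0, 0, 0]}, {"claw": 1, "xyz": [-0.004, 0, 0.36], "dr": [0, 0, 0]}, {"claw": 1, "xyz": [-0.005, -0.001, 0.45], "dr": [0, 0, 0]}, {"claw": 1, "xyz": [-0.006, -0.002, 0.51], "dr": [0, -0.001, 0]}])

```text
time_s: 21.25
ee_pos: [0.6224, -0.0434, 0.0588]
ee_rot: [[-0.999, -0.047, -0.001], [-0.047, 0.999, 0.001], [0.001, 0.001, -1.0]]
wrist_force: [-1.9, 11.9, 4.5]
gripper_width: 0.545
grip_force: 24.1
```

Call:
apply_moves(series=[{"claw": 1, "xyz": [0, 0, 0.02], "dr": [0, 0, 0]}, {"claw": 1, "xyz": [0, 0, 0.04], "dr": [0, 0, 0]}, {"claw": 1, "xyz": [0, 0, 0.05], "dr": [0, 0, 0]}, {"claw": 1, "xyz": [0, 0, 0.05], "dr": [0, 0, 0]}])

```text
time_s: 21.58
ee_pos: [0.6227, -0.0433, 0.0495]
ee_rot: [[-0.999, -0.047, -0.0], [-0.047, 0.999, 0.001], [0.0, 0.001, -1.0]]
wrist_force: [1.9, 9.5, -4.1]
gripper_width: 0.551
grip_force: 24.6
```

```bash
python3 - <<'E'
from place import *
down(-.035,-.06)
E
```

```text
t 21.58 p [ 0.6227 -0.0433  0.0495] F [ 1.9  9.5 -4.1] w 0.551 g 24.6 j [-0.11  0.34  1.87  0.    0.93 -1.73]
-- 1
{"claw":1,"xyz":[0.001,-0.003,0.01],"dr":[0,0,-0.001]}
```

Call:
apply_moves(series=[{"claw": 1, "xyz": [0, 0.015, 0], "dr": [0, 0, 0]}, {"claw": 1, "xyz": [0, 0.03, 0.005], "dr": [0, 0, 0]}, {"claw": 1, "xyz": [0, 0.03, 0.015], "dr": [0, 0, 0]}, {"claw": 1, "xyz": [0, 0.03, 0.015], "dr": [0, 0, 0]}, {"claw": 1, "xyz": [0, 0.03, 0.015], "dr": [0, 0, 0]}])

```text
time_s: 22.0
ee_pos: [0.6237, -0.0391, 0.0478]
ee_rot: [[-0.999, -0.049, 0.002], [-0.049, 0.999, -0.003], [-0.002, -0.003, -1.0]]
wrist_force: [-0.7, -0.0, 0.1]
gripper_width: 0.546
grip_force: 24.4
```

```bash
python3 - <<'E'
from place import *
st()
E
```

```text
t 22.0 p [ 0.6237 -0.0391  0.0478] F [-0.7 -0.   0.1] w 0.546 g 24.4 j [-0.1   0.34  1.87 -0.    0.93 -1.72]
```

Call:
apply_moves(series=[{"claw": 1, "xyz": [0, 0, 0.006], "dr": [0, 0, 0]}, {"claw": 1, "xyz": [0, 0, 0.012], "dr": [0, 0, 0]}, {"claw": 1, "xyz": [0, 0, 0.012], "dr": [0, 0, 0]}])

```text
time_s: 22.25
ee_pos: [0.6241, -0.0389, 0.0462]
ee_rot: [[-0.999, -0.049, 0.003], [-0.049, 0.999, -0.003], [-0.002, -0.003, -1.0]]
wrist_force: [-1.1, -0.9, 2.9]
gripper_width: 0.548
grip_force: 24.7
```

Call:
apply_moves(series=[{"claw": 0.33, "xyz": [0, 0, 0], "dr": [0, 0, 0]}, {"claw": 0.33, "xyz": [0, 0, 0], "dr": [0, 0, 0]}, {"claw": 0.33, "xyz": [0, 0, 0], "dr": [0, 0, 0]}, {"claw": 0.33, "xyz": [0, 0, 0], "dr": [0, 0, 0]}])

```text
time_s: 22.58
ee_pos: [0.6239, -0.0385, 0.0454]
ee_rot: [[-0.999, -0.05, 0.002], [-0.05, 0.999, -0.002], [-0.002, -0.002, -1.0]]
wrist_force: [0.3, 0.0, -0.1]
gripper_width: 0.668
grip_force: 0.0
```

Call:
apply_moves(series=[{"claw": 0.33, "xyz": [0, 0.005, -0.1], "dr": [0, 0, 0]}, {"claw": 0.33, "xyz": [0, 0.005, -0.25], "dr": [0, 0, 0]}, {"claw": 0.33, "xyz": [0, 0.005, -0.45], "dr": [0, 0, 0]}, {"claw": 0.33, "xyz": [0, 0.005, -0.65], "dr": [0, 0, 0]}, {"claw": 0.25, "xyz": [0, 0.005, -0.85], "dr": [0, 0, 0]}])

```text
time_s: 23.0
ee_pos: [0.6229, -0.037, 0.2167]
ee_rot: [[-0.999, -0.05, 0.001], [-0.05, 0.999, -0.002], [-0.001, -0.002, -1.0]]
wrist_force: [1.2, 0.0, 0.7]
gripper_width: 0.75
grip_force: 0.0
```

Call:
apply_moves(series=[{"claw": 0.25, "xyz": [0, 0, -0.15], "dr": [0, 0, 0]}, {"claw": 0.25, "xyz": [0.1, -0.18, -0.25], "dr": [0, 0, 0]}, {"claw": 0.25, "xyz": [0.2, -0.36, -0.25], "dr": [0, 0, 0]}, {"claw": 0.25, "xyz": [0.3, -0.54, -0.25], "dr": [0, 0, 0]}, {"claw": 0.25, "xyz": [0.4, -0.72, -0.25], "dr": [0, 0, 0]}])

```text
time_s: 23.42
ee_pos: [0.5512, -0.1838, 0.2669]
ee_rot: [[-0.999, -0.051, 0.004], [-0.051, 0.999, -0.003], [-0.004, -0.004, -1.0]]
wrist_force: [0.7, -1.1, -0.0]
gripper_width: 0.753
grip_force: 0.0
```

```bash
python3 - <<'E'
from rolls import *
from place import Y
st();rolls()
plan([((.465,-.3177,.14),tool(Y),.25,.038,3)],free=1)
E
```

```text
t 23.42 p [ 0.5512 -0.1838  0.2669] F [ 0.7 -1.1 -0. ] w 0.753 g 0.0 j [-0.36  0.06  1.77 -0.    1.3  -1.99]
top 274 [0.6834 0.0297 0.044 ]
top 159 [ 0.6599 -0.4076  0.044 ]
top 283 [0.5498 0.0875 0.044 ]
top 133 [0.5918 0.0288 0.044 ]
top 128 [0.5935 0.0036 0.044 ]
top 345 [ 0.603  -0.0372  0.044 ]
top 101 [ 0.6065 -0.0725  0.044 ]
top 126 [0.5844 0.1052 0.044 ]
top 125 [0.5878 0.0797 0.044 ]
top 127 [0.5906 0.0544 0.044 ]
top 164 [ 0.4648 -0.3164  0.044 ]
top 168 [ 0.4589 -0.4065  0.044 ]
top 227 [ 0.3322 -0.411   0.044 ]
  net top 0.68 [ 0.462 -0.321  0.044]
  net top 0.59 [ 0.449 -0.407  0.044]
  net top 0.56 [ 0.634 -0.036  0.044]
  net top 0.55 [ 0.406 -0.539  0.044]
scene 288 [ 0.6111 -0.0351  0.044 ]
scene 244 [ 0.4653 -0.3191  0.044 ]
scene 287 [ 0.3356 -0.4156  0.044 ]
scene 258 [ 0.4597 -0.41    0.044 ]
  net scene 0.83 [ 0.472 -0.324  0.044]
  net scene 0.59 [ 0.405 -0.534  0.044]
  net scene 0.57 [ 0.459 -0.41   0.044]
  net scene 0.56 [ 0.627 -0.038  0.044]
-- 5
{"claw":0.25,"xyz":[0.386,-0.54,0.524],"dr":[-0.001,0.001,-0.002]}
-- 4
{"claw":0.25,"xyz":[0.077,-0.108,0.105],"dr":[0,0,0]}
```

Roll A is placed. Next is roll B.

Call:
apply_moves(series=[{"claw": 0.25, "xyz": [0.386, -0.54, 0.524], "dr": [0, 0, -0.002]}, {"claw": 0.25, "xyz": [0.386, -0.54, 0.524], "dr": [0, 0, -0.002]}, {"claw": 0.25, "xyz": [0.386, -0.54, 0.524], "dr": [0, 0, -0.002]}, {"claw": 0.25, "xyz": [0.386, -0.54, 0.524], "dr": [0, 0, -0.002]}, {"claw": 0.25, "xyz": [0.386, -0.54, 0.524], "dr": [0, 0, -0.002]}])

```text
time_s: 24.03
ee_pos: [0.4753, -0.2946, 0.155]
ee_rot: [[-0.999, -0.053, -0.007], [-0.053, 0.999, 0.002], [0.007, 0.002, -1.0]]
wrist_force: [-0.3, 0.7, -1.0]
gripper_width: 0.752
grip_force: 0.0
```

Call:
apply_moves(series=[{"claw": 0.25, "xyz": [0.077, -0.108, 0.105], "dr": [0, 0, 0]}, {"claw": 0.25, "xyz": [0.077, -0.108, 0.105], "dr": [0, 0, 0]}, {"claw": 0.25, "xyz": [0.077, -0.108, 0.105], "dr": [0, 0, 0]}, {"claw": 0.25, "xyz": [0.077, -0.108, 0.105], "dr": [0, 0, 0]}])

```text
time_s: 24.37
ee_pos: [0.4672, -0.3161, 0.1405]
ee_rot: [[-0.999, -0.055, 0.003], [-0.055, 0.999, -0.002], [-0.003, -0.002, -1.0]]
wrist_force: [1.1, 0.3, 1.6]
gripper_width: 0.747
grip_force: 0.0
```

```bash
python3 - <<'E'
from place import *
st()
plan([((.465,-.3177,.0235),tool(Y),.25,.03)],free=1)
E
```

```text
t 24.37 p [ 0.4672 -0.3161  0.1405] F [1.1 0.3 1.6] w 0.747 g 0.0 j [-0.64  0.13  1.94  0.    1.07 -2.26]
-- 4
{"claw":0.25,"xyz":[0.013,-0.006,0.585],"dr":[-0.001,0.001,0.002]}
```

Call:
apply_moves(series=[{"claw": 0.25, "xyz": [0.01, -0.006, 0.15], "dr": [0, 0, 0]}, {"claw": 0.25, "xyz": [0.01, -0.006, 0.32], "dr": [0, 0, 0]}, {"claw": 0.25, "xyz": [0.01, -0.006, 0.47], "dr": [0, 0, 0]}, {"claw": 0.25, "xyz": [0.01, -0.006, 0.55], "dr": [0, 0, 0]}, {"claw": 0.25, "xyz": [0.01, -0.006, 0.582], "dr": [0, 0, 0]}])

```text
time_s: 24.78
ee_pos: [0.464, -0.3163, 0.0215]
ee_rot: [[-0.998, -0.055, -0.0], [-0.055, 0.998, 0.0], [0.0, 0.0, -1.0]]
wrist_force: [-0.6, 0.9, -0.1]
gripper_width: 0.748
grip_force: 0.0
```

Call:
apply_moves(series=[{"claw": 0.25, "xyz": [0, 0, 0], "dr": [0, 0, 0]}, {"claw": 1, "xyz": [0, 0, 0], "dr": [0, 0, 0]}, {"claw": 1, "xyz": [0, 0, 0], "dr": [0, 0, 0]}, {"claw": 1, "xyz": [0, 0, 0], "dr": [0, 0, 0]}, {"claw": 1, "xyz": [0, 0, 0], "dr": [0, 0, 0]}])

```text
time_s: 25.2
ee_pos: [0.4659, -0.3196, 0.0258]
ee_rot: [[-0.999, -0.054, 0.006], [-0.054, 0.999, -0.005], [-0.005, -0.005, -1.0]]
wrist_force: [1.0, 0.4, 3.8]
gripper_width: 0.549
grip_force: 23.4
```

```bash
python3 - <<'E'
from place import *
st();place(-.063,.054)
E
```

```text
t 25.2 p [ 0.4659 -0.3196  0.0258] F [1.  0.4 3.8] w 0.549 g 23.4 j [-0.65  0.27  2.02 -0.    0.85 -2.27]
target [0.58885447 0.06845101 0.046     ]
-- 5
{"claw":1,"xyz":[-0.004,-0.004,-0.794],"dr":[-0.001,0.002,0.001]}
-- 5
{"claw":1,"xyz":[-0.12,0.317,-0.478],"dr":[-0.001,0.001,0.001]}
-- 5
{"claw":1,"xyz":[-0.296,0.794,-0.001],"dr":[0,0,0]}
-- 5
{"claw":1,"xyz":[-0.295,0.795,-0.001],"dr":[0,0,0]}
```

Call:
apply_moves(series=[{"claw": 1, "xyz": [0, 0, -0.16], "dr": [0, 0, 0]}, {"claw": 1, "xyz": [0, 0, -0.32], "dr": [0, 0, 0]}, {"claw": 1, "xyz": [0, 0, -0.48], "dr": [0, 0, 0]}, {"claw": 1, "xyz": [0, 0, -0.64], "dr": [0, 0, 0]}, {"claw": 1, "xyz": [-0.004, -0.004, -0.794], "dr": [0, 0.002, 0.001]}])

```text
time_s: 25.62
ee_pos: [0.4644, -0.3191, 0.1849]
ee_rot: [[-0.999, -0.051, -0.001], [-0.051, 0.999, -0.003], [0.001, -0.003, -1.0]]
wrist_force: [0.8, -0.2, -0.5]
gripper_width: 0.55
grip_force: 23.3
```

Call:
apply_moves(series=[{"claw": 1, "xyz": [-0.02, 0.06, -0.16], "dr": [0, 0.001, 0]}, {"claw": 1, "xyz": [-0.045, 0.12, -0.32], "dr": [0, 0.001, 0]}, {"claw": 1, "xyz": [-0.07, 0.18, -0.4], "dr": [0, 0.001, 0]}, {"claw": 1, "xyz": [-0.095, 0.25, -0.44], "dr": [0, 0.001, 0]}, {"claw": 1, "xyz": [-0.12, 0.317, -0.478], "dr": [0, 0.001, 0.001]}])

```text
time_s: 26.03
ee_pos: [0.4863, -0.2542, 0.2807]
ee_rot: [[-0.999, -0.049, -0.0], [-0.049, 0.999, -0.005], [0.001, -0.005, -1.0]]
wrist_force: [-0.4, -0.4, -1.1]
gripper_width: 0.548
grip_force: 23.3
```

Call:
apply_moves(series=[{"claw": 1, "xyz": [-0.06, 0.16, 0], "dr": [0, 0, 0]}, {"claw": 1, "xyz": [-0.12, 0.32, 0], "dr": [0, 0, 0]}, {"claw": 1, "xyz": [-0.18, 0.48, 0], "dr": [0, 0, 0]}, {"claw": 1, "xyz": [-0.24, 0.64, 0], "dr": [0, 0, 0]}, {"claw": 1, "xyz": [-0.296, 0.794, 0], "dr": [0, 0, 0]}])

```text
time_s: 26.45
ee_pos: [0.5371, -0.0912, 0.2781]
ee_rot: [[-0.999, -0.049, -0.003], [-0.049, 0.999, -0.003], [0.003, -0.003, -1.0]]
wrist_force: [1.1, 0.0, 0.6]
gripper_width: 0.546
grip_force: 23.3
```

Call:
apply_moves(series=[{"claw": 1, "xyz": [-0.06, 0.16, 0], "dr": [0, 0, 0]}, {"claw": 1, "xyz": [-0.12, 0.32, 0], "dr": [0, 0, 0]}, {"claw": 1, "xyz": [-0.18, 0.48, 0], "dr": [0, 0, 0]}, {"claw": 1, "xyz": [-0.24, 0.64, 0], "dr": [0, 0, 0]}, {"claw": 1, "xyz": [-0.295, 0.795, 0], "dr": [0, 0, 0]}])

```text
time_s: 26.87
ee_pos: [0.5882, 0.0707, 0.2773]
ee_rot: [[-0.999, -0.049, -0.003], [-0.049, 0.999, -0.003], [0.003, -0.002, -1.0]]
wrist_force: [0.9, -0.6, -0.0]
gripper_width: 0.548
grip_force: 23.3
```

Call:
apply_moves(series=[{"claw": 1, "xyz": [0, 0, 0], "dr": [0, 0, 0]}, {"claw": 1, "xyz": [0, 0, 0], "dr": [0, 0, 0]}, {"claw": 1, "xyz": [0, 0, 0], "dr": [0, 0, 0]}])

```text
time_s: 27.12
ee_pos: [0.5877, 0.0688, 0.2768]
ee_rot: [[-0.999, -0.05, -0.004], [-0.05, 0.999, -0.003], [0.004, -0.003, -1.0]]
wrist_force: [-1.1, 0.1, -0.7]
gripper_width: 0.544
grip_force: 23.3
```

```bash
python3 - <<'E'
from place import *
down(-.063,.054)
E
```

```text
t 27.12 p [0.5877 0.0688 0.2768] F [-1.1  0.1 -0.7] w 0.544 g 23.3 j [ 0.08  0.08  1.73 -0.    1.33 -1.54]
-- 5
{"claw":1,"xyz":[-0.005,0.001,0.573],"dr":[-0.001,-0.001,0]}
-- 5
{"claw":1,"xyz":[-0.004,0,0.574],"dr":[-0.001,-0.001,0]}
```

Call:
apply_moves(series=[{"claw": 1, "xyz": [-0.001, 0, 0.12], "dr": [0, 0, 0]}, {"claw": 1, "xyz": [-0.002, 0, 0.24], "dr": [0, 0, 0]}, {"claw": 1, "xyz": [-0.003, 0, 0.36], "dr": [0, 0, 0]}, {"claw": 1, "xyz": [-0.004, 0, 0.47], "dr": [0, 0, 0]}, {"claw": 1, "xyz": [-0.005, 0.001, 0.573], "dr": [0, -0.001, 0]}])

```text
time_s: 27.53
ee_pos: [0.5879, 0.067, 0.161]
ee_rot: [[-0.999, -0.047, -0.002], [-0.047, 0.999, -0.003], [0.002, -0.003, -1.0]]
wrist_force: [0.5, 0.2, -0.7]
gripper_width: 0.543
grip_force: 23.3
```

Call:
apply_moves(series=[{"claw": 1, "xyz": [-0.001, 0, 0.12], "dr": [0, 0, 0]}, {"claw": 1, "xyz": [-0.002, 0, 0.24], "dr": [0, 0, 0]}, {"claw": 1, "xyz": [-0.003, 0, 0.36], "dr": [0, 0, 0]}, {"claw": 1, "xyz": [-0.004, 0, 0.45], "dr": [0, 0, 0]}, {"claw": 1, "xyz": [-0.004, 0, 0.52], "dr": [0, -0.001, 0]}])

```text
time_s: 27.95
ee_pos: [0.5877, 0.0667, 0.0562]
ee_rot: [[-0.999, -0.047, -0.002], [-0.047, 0.999, -0.003], [0.002, -0.003, -1.0]]
wrist_force: [-0.3, 1.0, -0.1]
gripper_width: 0.55
grip_force: 23.3
```

Call:
apply_moves(series=[{"claw": 1, "xyz": [0, 0, 0.02], "dr": [0, 0, 0]}, {"claw": 1, "xyz": [0, 0, 0.04], "dr": [0, 0, 0]}, {"claw": 1, "xyz": [0, 0, 0.055], "dr": [0, 0, 0]}, {"claw": 1, "xyz": [0, 0, 0.055], "dr": [0, 0, 0]}, {"claw": 1, "xyz": [0, 0, 0.055], "dr": [0, 0, 0]}])

```text
time_s: 28.37
ee_pos: [0.5899, 0.0684, 0.0481]
ee_rot: [[-0.999, -0.049, 0.002], [-0.049, 0.999, -0.002], [-0.002, -0.003, -1.0]]
wrist_force: [-0.3, 0.1, -1.0]
gripper_width: 0.55
grip_force: 23.3
```

```bash
python3 - <<'E'
from place import *
st()
E
```

```text
t 28.37 p [0.5899 0.0684 0.0481] F [-0.3  0.1 -1. ] w 0.55 g 23.3 j [ 0.08  0.29  1.94 -0.    0.91 -1.54]
```

Call:
apply_moves(series=[{"claw": 1, "xyz": [0, 0, 0.006], "dr": [0, 0, 0]}, {"claw": 1, "xyz": [0, 0, 0.013], "dr": [0, 0, 0]}, {"claw": 1, "xyz": [0, 0, 0.013], "dr": [0, 0, 0]}])

```text
time_s: 28.62
ee_pos: [0.59, 0.0688, 0.0458]
ee_rot: [[-0.999, -0.05, 0.002], [-0.05, 0.999, -0.003], [-0.002, -0.003, -1.0]]
wrist_force: [-1.2, -0.8, 4.4]
gripper_width: 0.55
grip_force: 23.8
```

Call:
apply_moves(series=[{"claw": 0.33, "xyz": [0, 0, 0], "dr": [0, 0, 0]}, {"claw": 0.33, "xyz": [0, 0, 0], "dr": [0, 0, 0]}, {"claw": 0.33, "xyz": [0, 0, 0], "dr": [0, 0, 0]}, {"claw": 0.33, "xyz": [0, 0, 0], "dr": [0, 0, 0]}])

```text
time_s: 28.95
ee_pos: [0.5895, 0.0682, 0.0447]
ee_rot: [[-0.999, -0.049, 0.001], [-0.049, 0.999, -0.003], [-0.001, -0.003, -1.0]]
wrist_force: [0.2, -6.0, 2.1]
gripper_width: 0.671
grip_force: 0.0
```

Call:
apply_moves(series=[{"claw": 0.33, "xyz": [0, 0, -0.1], "dr": [0, 0, 0]}, {"claw": 0.33, "xyz": [0, 0, -0.25], "dr": [0, 0, 0]}, {"claw": 0.33, "xyz": [0, 0, -0.45], "dr": [0, 0, 0]}, {"claw": 0.33, "xyz": [0, 0, -0.65], "dr": [0, 0, 0]}, {"claw": 0.25, "xyz": [0, 0, -0.85], "dr": [0, 0, 0]}])

```text
time_s: 29.37
ee_pos: [0.5881, 0.0697, 0.2151]
ee_rot: [[-0.999, -0.05, -0.002], [-0.05, 0.999, -0.002], [0.002, -0.002, -1.0]]
wrist_force: [1.2, 0.4, -1.0]
gripper_width: 0.751
grip_force: 0.0
```

Call:
apply_moves(series=[{"claw": 0.25, "xyz": [0, 0, -0.2], "dr": [0, 0, 0]}, {"claw": 0.25, "xyz": [0.05, -0.19, -0.25], "dr": [0, 0, 0]}, {"claw": 0.25, "xyz": [0.1, -0.38, -0.25], "dr": [0, 0, 0]}, {"claw": 0.25, "xyz": [0.15, -0.57, -0.25], "dr": [0, 0, 0]}, {"claw": 0.25, "xyz": [0.2, -0.76, -0.25], "dr": [0, 0, 0]}])

```text
time_s: 29.78
ee_pos: [0.5563, -0.0849, 0.2652]
ee_rot: [[-0.999, -0.051, 0.001], [-0.051, 0.999, -0.002], [-0.001, -0.002, -1.0]]
wrist_force: [0.3, 0.2, -0.2]
gripper_width: 0.75
grip_force: 0.0
```

Call:
apply_moves(series=[{"claw": 0.25, "xyz": [0.08, -0.19, 0], "dr": [0, 0, 0]}, {"claw": 0.25, "xyz": [0.16, -0.38, 0], "dr": [0, 0, 0]}, {"claw": 0.25, "xyz": [0.24, -0.57, 0], "dr": [0, 0, 0]}, {"claw": 0.25, "xyz": [0.32, -0.76, 0], "dr": [0, 0, 0]}, {"claw": 0.25, "xyz": [0.4, -0.95, 0], "dr": [0, 0, 0]}])

```text
time_s: 30.2
ee_pos: [0.4853, -0.2791, 0.2649]
ee_rot: [[-0.999, -0.05, 0.0], [-0.05, 0.999, -0.001], [-0.0, -0.001, -1.0]]
wrist_force: [0.6, -0.2, -0.1]
gripper_width: 0.753
grip_force: 0.0
```

```bash
python3 - <<'E'
from rolls import *
from place import Y
st();rolls()
plan([((.4593,-.4080,.14),tool(Y),.25,.038,3)],free=1)
E
```

```text
t 30.2 p [ 0.4853 -0.2791  0.2649] F [ 0.6 -0.2 -0.1] w 0.753 g 0.0 j [-0.57  0.03  1.81 -0.    1.3  -2.19]
top 251 [ 0.6792 -0.304   0.044 ]
top 288 [0.6834 0.0278 0.044 ]
top 117 [ 0.6693 -0.4263  0.044 ]
top 139 [0.5919 0.0284 0.044 ]
top 131 [0.5934 0.0038 0.044 ]
top 329 [ 0.6029 -0.0374  0.044 ]
top 119 [ 0.5962 -0.0733  0.044 ]
top 125 [0.5848 0.1053 0.044 ]
top 337 [0.5896 0.0672 0.044 ]
top 106 [ 0.4585 -0.3976  0.044 ]
top 146 [ 0.331  -0.4281  0.044 ]
  net top 0.8 [ 0.629 -0.041  0.044]
  net top 0.73 [0.585 0.071 0.044]
  net top 0.7 [ 0.45  -0.408  0.044]
  net top 0.5 [ 0.404 -0.53   0.044]
scene 226 [0.5461 0.0659 0.044 ]
scene 306 [0.5873 0.0809 0.044 ]
scene 102 [ 0.5929 -0.0006  0.044 ]
scene 337 [ 0.6038 -0.0358  0.044 ]
scene 291 [ 0.3358 -0.4151  0.044 ]
scene 251 [ 0.4603 -0.4102  0.044 ]
  net scene 0.81 [ 0.626 -0.032  0.044]
  net scene 0.7 [ 0.468 -0.408  0.044]
  net scene 0.7 [0.59  0.069 0.044]
  net scene 0.55 [ 0.405 -0.537  0.044]
  net scene 0.47 [0.757 0.075 0.044]
-- 5
{"claw":0.25,"xyz":[0.162,-0.639,0.624],"dr":[0,0,-0.002]}
-- 3
{"claw":0.25,"xyz":[0,0,0],"dr":[0,0,0]}
```

Call:
apply_moves(series=[{"claw": 0.25, "xyz": [0.162, -0.639, 0.624], "dr": [0, 0, -0.002]}, {"claw": 0.25, "xyz": [0.162, -0.639, 0.624], "dr": [0, 0, -0.002]}, {"claw": 0.25, "xyz": [0.162, -0.639, 0.624], "dr": [0, 0, -0.002]}, {"claw": 0.25, "xyz": [0.162, -0.639, 0.624], "dr": [0, 0, -0.002]}, {"claw": 0.25, "xyz": [0.162, -0.639, 0.624], "dr": [0, 0, -0.002]}])

```text
time_s: 30.82
ee_pos: [0.4585, -0.4071, 0.1357]
ee_rot: [[-0.999, -0.054, -0.004], [-0.054, 0.999, 0.002], [0.004, 0.002, -1.0]]
wrist_force: [-0.3, 0.4, -0.8]
gripper_width: 0.747
grip_force: 0.0
```

Call:
apply_moves(series=[{"claw": 0.25, "xyz": [0, 0, 0], "dr": [0, 0, 0]}, {"claw": 0.25, "xyz": [0, 0, 0], "dr": [0, 0, 0]}, {"claw": 0.25, "xyz": [0, 0, 0], "dr": [0, 0, 0]}])

```text
time_s: 31.07
ee_pos: [0.4618, -0.4067, 0.1424]
ee_rot: [[-0.998, -0.055, 0.002], [-0.055, 0.998, -0.003], [-0.002, -0.003, -1.0]]
wrist_force: [1.0, -0.7, 0.7]
gripper_width: 0.753
grip_force: 0.0
```

```bash
python3 - <<'E'
from place import *
st()
plan([((.4593,-.408,.0235),tool(Y),.25,.03)],free=1)
E
```

```text
t 31.07 p [ 0.4618 -0.4067  0.1424] F [ 1.  -0.7  0.7] w 0.753 g 0.0 j [-0.76  0.22  1.83 -0.    1.09 -2.39]
-- 4
{"claw":0.25,"xyz":[0.014,-0.004,0.594],"dr":[-0.001,0.001,0.002]}
```

Call:
apply_moves(series=[{"claw": 0.25, "xyz": [0.011, -0.004, 0.15], "dr": [0, 0, 0]}, {"claw": 0.25, "xyz": [0.011, -0.004, 0.32], "dr": [0, 0, 0]}, {"claw": 0.25, "xyz": [0.011, -0.004, 0.47], "dr": [0, 0, 0]}, {"claw": 0.25, "xyz": [0.011, -0.004, 0.55], "dr": [0, 0, 0]}, {"claw": 0.25, "xyz": [0.011, -0.004, 0.589], "dr": [0, 0, 0]}])

```text
time_s: 31.48
ee_pos: [0.4583, -0.4067, 0.0221]
ee_rot: [[-0.998, -0.056, -0.001], [-0.056, 0.998, -0.001], [0.001, -0.001, -1.0]]
wrist_force: [-0.2, -0.3, -0.2]
gripper_width: 0.749
grip_force: 0.0
```

Call:
apply_moves(series=[{"claw": 0.25, "xyz": [0, 0, 0], "dr": [0, 0, 0]}, {"claw": 1, "xyz": [0, 0, 0], "dr": [0, 0, 0]}, {"claw": 1, "xyz": [0, 0, 0], "dr": [0, 0, 0]}, {"claw": 1, "xyz": [0, 0, 0], "dr": [0, 0, 0]}, {"claw": 1, "xyz": [0, 0, 0], "dr": [0, 0, 0]}])

```text
time_s: 31.9
ee_pos: [0.4598, -0.4103, 0.0256]
ee_rot: [[-0.999, -0.054, 0.004], [-0.054, 0.999, -0.005], [-0.004, -0.005, -1.0]]
wrist_force: [0.8, 1.5, 5.6]
gripper_width: 0.552
grip_force: 23.2
```

```bash
python3 - <<'E'
from place import *
st();place(-.095,-.054)
E
```

```text
t 31.9 p [ 0.4598 -0.4103  0.0256] F [0.8 1.5 5.6] w 0.552 g 23.2 j [-0.77  0.35  1.91 -0.    0.88 -2.39]
target [ 0.56234695 -0.04102662  0.046     ]
-- 5
{"claw":1,"xyz":[-0.003,-0.004,-0.795],"dr":[-0.002,0.001,0.001]}
-- 5
{"claw":1,"xyz":[-0.111,0.329,-0.477],"dr":[-0.001,0.001,0.001]}
-- 5
{"claw":1,"xyz":[-0.274,0.827,0],"dr":[0,0,0]}
-- 4
{"claw":1,"xyz":[-0.219,0.661,0.001],"dr":[0,0,0]}
```

Call:
apply_moves(series=[{"claw": 1, "xyz": [0, 0, -0.16], "dr": [0, 0, 0]}, {"claw": 1, "xyz": [0, 0, -0.32], "dr": [0, 0, 0]}, {"claw": 1, "xyz": [0, 0, -0.48], "dr": [0, 0, 0]}, {"claw": 1, "xyz": [0, 0, -0.64], "dr": [0, 0, 0]}, {"claw": 1, "xyz": [-0.003, -0.004, -0.795], "dr": [-0.001, 0.001, 0.001]}])

```text
time_s: 32.32
ee_pos: [0.4583, -0.4094, 0.1843]
ee_rot: [[-0.999, -0.051, -0.002], [-0.051, 0.999, -0.001], [0.002, -0.001, -1.0]]
wrist_force: [0.4, -0.6, -0.8]
gripper_width: 0.548
grip_force: 23.2
```

Call:
apply_moves(series=[{"claw": 1, "xyz": [-0.02, 0.06, -0.16], "dr": [0, 0.001, 0]}, {"claw": 1, "xyz": [-0.04, 0.12, -0.32], "dr": [0, 0.001, 0]}, {"claw": 1, "xyz": [-0.065, 0.19, -0.4], "dr": [0, 0.001, 0]}, {"claw": 1, "xyz": [-0.09, 0.26, -0.44], "dr": [0, 0.001, 0]}, {"claw": 1, "xyz": [-0.111, 0.329, -0.477], "dr": [0, 0.001, 0.001]}])

```text
time_s: 32.73
ee_pos: [0.478, -0.3419, 0.2788]
ee_rot: [[-0.999, -0.049, -0.003], [-0.049, 0.999, -0.002], [0.003, -0.002, -1.0]]
wrist_force: [0.2, 0.5, -0.2]
gripper_width: 0.55
grip_force: 23.2
```

Call:
apply_moves(series=[{"claw": 1, "xyz": [-0.055, 0.165, 0], "dr": [0, 0, 0]}, {"claw": 1, "xyz": [-0.11, 0.33, 0], "dr": [0, 0, 0]}, {"claw": 1, "xyz": [-0.164, 0.496, 0], "dr": [0, 0, 0]}, {"claw": 1, "xyz": [-0.219, 0.661, 0], "dr": [0, 0, 0]}, {"claw": 1, "xyz": [-0.274, 0.827, 0], "dr": [0, 0, 0]}])

```text
time_s: 33.15
ee_pos: [0.5232, -0.1722, 0.2751]
ee_rot: [[-0.999, -0.049, -0.007], [-0.049, 0.999, 0.0], [0.007, 0.001, -1.0]]
wrist_force: [0.1, -0.2, -1.6]
gripper_width: 0.549
grip_force: 23.2
```

Call:
apply_moves(series=[{"claw": 1, "xyz": [-0.055, 0.165, 0], "dr": [0, 0, 0]}, {"claw": 1, "xyz": [-0.11, 0.33, 0], "dr": [0, 0, 0]}, {"claw": 1, "xyz": [-0.164, 0.496, 0], "dr": [0, 0, 0]}, {"claw": 1, "xyz": [-0.219, 0.661, 0], "dr": [0, 0, 0]}, {"claw": 1, "xyz": [-0.219, 0.661, 0], "dr": [0, 0, 0]}])

```text
time_s: 33.57
ee_pos: [0.5611, -0.0342, 0.2748]
ee_rot: [[-0.998, -0.055, -0.007], [-0.055, 0.999, 0.003], [0.007, 0.003, -1.0]]
wrist_force: [-0.8, -1.1, -1.0]
gripper_width: 0.55
grip_force: 23.2
```

Call:
apply_moves(series=[{"claw": 1, "xyz": [0, 0, 0], "dr": [0, 0, 0]}, {"claw": 1, "xyz": [0, 0, 0], "dr": [0, 0, 0]}, {"claw": 1, "xyz": [0, 0, 0], "dr": [0, 0, 0]}])

```text
time_s: 33.82
ee_pos: [0.5605, -0.041, 0.2758]
ee_rot: [[-0.999, -0.049, -0.006], [-0.049, 0.999, -0.001], [0.006, -0.001, -1.0]]
wrist_force: [-0.3, 0.4, -0.6]
gripper_width: 0.549
grip_force: 23.2
```

```bash
python3 - <<'E'
from place import *
down(-.095,-.053)
rows=optics
from rolls import rolls
rolls()
E
```

```text
t 33.82 p [ 0.5605 -0.041   0.2758] F [-0.3  0.4 -0.6] w 0.549 g 23.2 j [-0.12  0.03  1.79 -0.    1.33 -1.74]
-- 5
{"claw":1,"xyz":[-0.008,0.003,0.571],"dr":[0,-0.001,0]}
-- 5
{"claw":1,"xyz":[-0.007,0.002,0.57],"dr":[0,-0.002,-0.001]}
top 272 [0.7171 0.1462 0.044 ]
top 178 [ 0.6601 -0.3311  0.044 ]
top 104 [0.5944 0.1314 0.044 ]
top 232 [0.574  0.0666 0.044 ]
top 149 [ 0.5602 -0.1027  0.044 ]
top 174 [ 0.5643 -0.0204  0.044 ]
top 231 [ 0.3322 -0.4112  0.044 ]
  net top 0.71 [0.593 0.068 0.044]
  net top 0.62 [ 0.403 -0.535  0.044]
  net top 0.4 [ 0.567 -0.031  0.044]
  net top 0.16 [0.659 0.362 0.044]
scene 262 [0.5931 0.0816 0.044 ]
scene 101 [ 0.5901 -0.0009  0.044 ]
scene 338 [ 0.6032 -0.0358  0.044 ]
scene 289 [ 0.3356 -0.4159  0.044 ]
  net scene 0.92 [ 0.403 -0.541  0.044]
  net scene 0.63 [0.597 0.072 0.044]
  net scene 0.59 [ 0.619 -0.036  0.044]
  net scene 0.39 [0.561 0.064 0.044]
```

Call:
apply_moves(series=[{"claw": 1, "xyz": [-0.001, 0, 0.12], "dr": [0, 0, 0]}, {"claw": 1, "xyz": [-0.002, 0, 0.24], "dr": [0, 0, 0]}, {"claw": 1, "xyz": [-0.004, 0.001, 0.36], "dr": [0, 0, 0]}, {"claw": 1, "xyz": [-0.005, 0.002, 0.47], "dr": [0, 0, 0]}, {"claw": 1, "xyz": [-0.006, 0.003, 0.571], "dr": [0, -0.001, 0]}])

```text
time_s: 34.43
ee_pos: [0.5616, -0.0407, 0.1613]
ee_rot: [[-0.999, -0.048, -0.003], [-0.048, 0.999, -0.001], [0.003, -0.0, -1.0]]
wrist_force: [0.2, 0.7, -0.9]
gripper_width: 0.555
grip_force: 23.2
```

Call:
apply_moves(series=[{"claw": 1, "xyz": [-0.001, 0, 0.12], "dr": [0, 0, 0]}, {"claw": 1, "xyz": [-0.002, 0, 0.24], "dr": [0, 0, 0]}, {"claw": 1, "xyz": [-0.003, 0.001, 0.36], "dr": [0, 0, 0]}, {"claw": 1, "xyz": [-0.004, 0.002, 0.45], "dr": [0, 0, 0]}, {"claw": 1, "xyz": [-0.005, 0.002, 0.51], "dr": [0, -0.001, 0]}])

```text
time_s: 34.85
ee_pos: [0.5612, -0.0401, 0.0581]
ee_rot: [[-0.999, -0.048, -0.003], [-0.048, 0.999, -0.0], [0.003, 0.0, -1.0]]
wrist_force: [-0.8, 0.1, -1.2]
gripper_width: 0.546
grip_force: 23.2
```

Call:
apply_moves(series=[{"claw": 1, "xyz": [0, 0, 0.02], "dr": [0, 0, 0]}, {"claw": 1, "xyz": [0, 0, 0.04], "dr": [0, 0, 0]}, {"claw": 1, "xyz": [0, 0, 0.06], "dr": [0, 0, 0]}, {"claw": 1, "xyz": [0, 0, 0.06], "dr": [0, 0, 0]}, {"claw": 1, "xyz": [0, 0, 0.06], "dr": [0, 0, 0]}])

```text
time_s: 35.27
ee_pos: [0.5634, -0.0397, 0.0493]
ee_rot: [[-0.999, -0.049, 0.001], [-0.049, 0.999, -0.001], [-0.001, -0.001, -1.0]]
wrist_force: [-0.6, 0.3, 0.3]
gripper_width: 0.553
grip_force: 23.2
```

```bash
python3 - <<'E'
from place import *
st()
E
```

```text
t 35.27 p [ 0.5634 -0.0397  0.0493] F [-0.6  0.3  0.3] w 0.553 g 23.2 j [-0.11  0.24  2.   -0.    0.9  -1.73]
```

Call:
apply_moves(series=[{"claw": 1, "xyz": [0, 0, 0.008], "dr": [0, 0, 0]}, {"claw": 1, "xyz": [0, 0, 0.018], "dr": [0, 0, 0]}, {"claw": 1, "xyz": [0, 0, 0.018], "dr": [0, 0, 0]}])

```text
time_s: 35.52
ee_pos: [0.5636, -0.0395, 0.0457]
ee_rot: [[-0.999, -0.05, 0.002], [-0.05, 0.999, -0.001], [-0.002, -0.001, -1.0]]
wrist_force: [1.3, -0.3, 1.1]
gripper_width: 0.547
grip_force: 23.3
```

Call:
apply_moves(series=[{"claw": 0.33, "xyz": [0, 0, 0], "dr": [0, 0, 0]}, {"claw": 0.33, "xyz": [0, 0, 0], "dr": [0, 0, 0]}, {"claw": 0.33, "xyz": [0, 0, 0], "dr": [0, 0, 0]}, {"claw": 0.33, "xyz": [0, 0, 0], "dr": [0, 0, 0]}])

```text
time_s: 35.85
ee_pos: [0.5626, -0.0394, 0.0449]
ee_rot: [[-0.999, -0.05, -0.0], [-0.05, 0.999, -0.0], [0.0, -0.0, -1.0]]
wrist_force: [0.4, -0.1, 0.3]
gripper_width: 0.669
grip_force: 0.0
```

Call:
apply_moves(series=[{"claw": 0.33, "xyz": [0, 0, -0.1], "dr": [0, 0, 0]}, {"claw": 0.33, "xyz": [0, 0, -0.25], "dr": [0, 0, 0]}, {"claw": 0.33, "xyz": [0, 0, -0.45], "dr": [0, 0, 0]}, {"claw": 0.33, "xyz": [0, 0, -0.65], "dr": [0, 0, 0]}, {"claw": 0.33, "xyz": [0, 0, -0.85], "dr": [0, 0, 0]}])

```text
time_s: 36.27
ee_pos: [0.562, -0.0393, 0.2162]
ee_rot: [[-0.999, -0.05, -0.001], [-0.05, 0.999, -0.0], [0.001, -0.0, -1.0]]
wrist_force: [1.0, 0.4, -1.0]
gripper_width: 0.673
grip_force: 0.0
```

Call:
apply_moves(series=[{"claw": 0.4, "xyz": [0, 0, -0.2], "dr": [0, 0, 0.05]}, {"claw": 0.5, "xyz": [0, -0.2, -0.3], "dr": [0, 0, 0.1]}, {"claw": 0.5, "xyz": [0, -0.4, -0.35], "dr": [0, 0, 0.15]}, {"claw": 0.5, "xyz": [0, -0.6, -0.35], "dr": [0, 0, 0.2]}, {"claw": 0.5, "xyz": [0, -0.8, -0.35], "dr": [0, 0, 0.25]}])

```text
time_s: 36.68
ee_pos: [0.5714, -0.2007, 0.2872]
ee_rot: [[-0.888, 0.46, 0.004], [0.46, 0.888, -0.002], [-0.004, -0.0, -1.0]]
wrist_force: [1.0, 0.3, -0.7]
gripper_width: 0.501
grip_force: 0.0
```

```bash
python3 - <<'E'
from place import *
st();T=cam('top');S=cam('scene');out=[]
O=B(BP,[-.0618,0,.0]);G=np.array([[np.cos(BP[2]),-np.sin(BP[2]),0],[np.sin(BP[2]),np.cos(BP[2]),0],[0,0,1]])
cor=np.array([[x,y,.04] for x,y in((-.071,-.11),(.071,-.11),(.071,.11),(-.071,.11),(-.071,-.11))])@G.T+O
for c,c0,r0,w,h in((T,225,90,110,120),(S,275,75,130,120)):
    i=cv2.cvtColor(c['img'],cv2.COLOR_RGB2BGR);k=3.3
    i=cv2.resize(i[r0:r0+h,c0:c0+w],None,fx=k,fy=k,interpolation=cv2.INTER_CUBIC)
    cv2.polylines(i,[((proj(c,cor)-[c0,r0]+.5)*k).astype(int)],False,(0,0,255),1);out.append(i)
cv2.imwrite('pics/t6.png',np.hstack(out))
b=bar_at(1.68)-[0,0,.0185];b[:2]=[.6955,.0198];Yb=np.pi/2+BP[2]
plan([(b+[0,0,.11],tool(Yb),.6,.036,1),(b+[0,0,.08],tool(Yb),.6,.02,2)],free=1)
E
```

```text
t 36.68 p [ 0.5714 -0.2007  0.2872] F [ 1.   0.3 -0.7] w 0.501 g 0.0 j [-0.38  0.1   1.69 -0.    1.34 -1.47]
-- 5
{"claw":0.6,"xyz":[-0.019,0.713,-0.147],"dr":[0,0.001,0.276]}
-- 5
{"claw":0.6,"xyz":[0.299,0.487,-0.118],"dr":[-0.001,0.001,0.22]}
-- 4
{"claw":0.6,"xyz":[0,0,0.15],"dr":[0,0,0]}
```

View pics/t6.png

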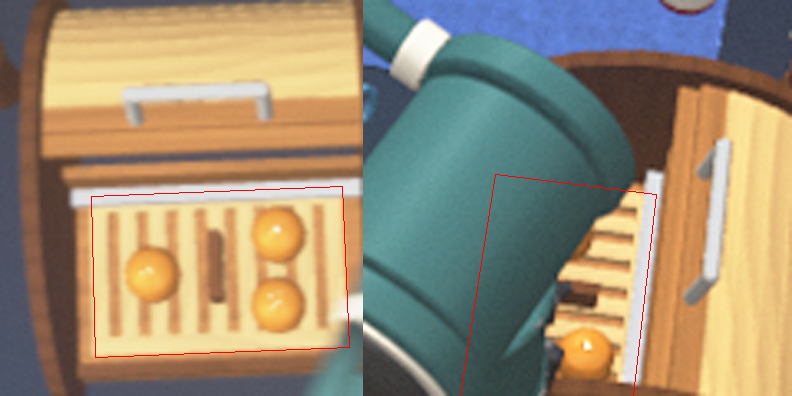

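The picture shows the grid flat behind the sill with three upright rolls on it (px (152,275), (279,235) and (277,303) in the left pane). Now the cover.

Call:
apply_moves(series=[{"claw": 0.6, "xyz": [-0.019, 0.713, -0.147], "dr": [0, 0, 0.276]}, {"claw": 0.6, "xyz": [-0.019, 0.713, -0.147], "dr": [0, 0, 0.276]}, {"claw": 0.6, "xyz": [-0.019, 0.713, -0.147], "dr": [0, 0, 0.276]}, {"claw": 0.6, "xyz": [-0.019, 0.713, -0.147], "dr": [0, 0, 0.276]}, {"claw": 0.6, "xyz": [-0.019, 0.713, -0.147], "dr": [0, 0, 0.276]}])

```text
time_s: 37.2
ee_pos: [0.6414, -0.0686, 0.3153]
ee_rot: [[-0.495, 0.869, 0.002], [0.869, 0.495, 0.002], [0.001, 0.003, -1.0]]
wrist_force: [0.6, 0.1, -0.1]
gripper_width: 0.402
grip_force: 0.0
```

Call:
apply_moves(series=[{"claw": 0.6, "xyz": [0.299, 0.487, -0.118], "dr": [0, 0, 0.22]}, {"claw": 0.6, "xyz": [0.299, 0.487, -0.118], "dr": [0, 0, 0.22]}, {"claw": 0.6, "xyz": [0.299, 0.487, -0.118], "dr": [0, 0, 0.22]}, {"claw": 0.6, "xyz": [0.299, 0.487, -0.118], "dr": [0, 0, 0.22]}, {"claw": 0.6, "xyz": [0.299, 0.487, -0.118], "dr": [0, 0, 0.22]}])

```text
time_s: 37.62
ee_pos: [0.6944, 0.0292, 0.3376]
ee_rot: [[-0.06, 0.998, -0.0], [0.998, 0.06, -0.0], [-0.0, -0.0, -1.0]]
wrist_force: [-0.3, -0.2, 0.0]
gripper_width: 0.4
grip_force: 0.0
```

Call:
apply_moves(series=[{"claw": 0.6, "xyz": [0, 0, 0], "dr": [0, 0, 0]}, {"claw": 0.6, "xyz": [0, 0, 0], "dr": [0, 0, 0]}, {"claw": 0.6, "xyz": [0, 0, 0], "dr": [0, 0, 0]}])

```text
time_s: 37.87
ee_pos: [0.6934, 0.0254, 0.3375]
ee_rot: [[-0.059, 0.998, -0.001], [0.998, 0.059, -0.001], [-0.001, -0.001, -1.0]]
wrist_force: [-0.0, -0.8, -0.6]
gripper_width: 0.402
grip_force: 0.0
```

```bash
python3 - <<'E'
from place import *
st();b=np.array([.6955,.0198,.2285]);Yb=np.pi/2+BP[2]
plan([(b,tool(Yb),.6,.03)],free=1)
E
```

```text
t 37.87 p [0.6934 0.0254 0.3375] F [-0.  -0.8 -0.6] w 0.402 g 0.0 j [ 0.    0.26  1.42 -0.    1.47 -0.06]
-- 4
{"claw":0.6,"xyz":[-0.028,0.009,0.545],"dr":[-0.001,0,0.004]}
```

Call:
apply_moves(series=[{"claw": 0.6, "xyz": [-0.028, 0.009, 0.15], "dr": [0, 0, 0.004]}, {"claw": 0.6, "xyz": [-0.028, 0.009, 0.28], "dr": [0, 0, 0.004]}, {"claw": 0.6, "xyz": [-0.028, 0.009, 0.41], "dr": [0, 0, 0.004]}, {"claw": 0.6, "xyz": [-0.028, 0.009, 0.51], "dr": [0, 0, 0.004]}, {"claw": 0.6, "xyz": [-0.028, 0.009, 0.54], "dr": [0, 0, 0.004]}])

```text
time_s: 38.28
ee_pos: [0.6932, 0.0195, 0.2249]
ee_rot: [[-0.049, 0.999, -0.008], [0.999, 0.049, -0.0], [-0.0, -0.008, -1.0]]
wrist_force: [-1.2, -0.2, -0.9]
gripper_width: 0.4
grip_force: 0.0
```

Call:
apply_moves(series=[{"claw": 0.6, "xyz": [0, 0, 0], "dr": [0, 0, 0]}, {"claw": 1, "xyz": [0, 0, 0], "dr": [0, 0, 0]}, {"claw": 1, "xyz": [0, 0, 0], "dr": [0, 0, 0]}, {"claw": 1, "xyz": [0, 0, 0], "dr": [0, 0, 0]}, {"claw": 1, "xyz": [0, 0, 0], "dr": [0, 0, 0]}], squeeze=25)

```text
time_s: 38.7
ee_pos: [0.6954, 0.0202, 0.232]
ee_rot: [[-0.05, 0.999, -0.001], [0.999, 0.05, -0.001], [-0.001, -0.001, -1.0]]
wrist_force: [-5.0, -1.7, 1.2]
gripper_width: 0.125
grip_force: 24.8
```

```bash
python3 - <<'E'
from place import *
st();o=observe();p=np.array(o['ee_pos']);R=np.array(o['ee_rot'])
plan([(p+bar_at(q)-bar_at(1.68),R,1,.05) for q in np.linspace(1.68,0,21)[1:]],(p,R))
E
```

```text
t 38.7 p [0.6954 0.0202 0.232 ] F [-5.  -1.7  1.2] w 0.125 g 24.8 j [-0.01  0.3   1.55 -0.    1.29 -0.06]
-- 5
{"claw":1,"xyz":[0,-0.087,-0.013],"dr":[0,0,0]}
{"claw":1,"xyz":[0,-0.175,-0.02],"dr":[0,0,0]}
{"claw":1,"xyz":[0,-0.263,-0.018],"dr":[0,0,0]}
{"claw":1,"xyz":[0,-0.351,-0.01],"dr":[0,0,0]}
{"claw":1,"xyz":[0,-0.438,0.007],"dr":[0,0,0]}
-- 5
{"claw":1,"xyz":[0,-0.085,0.023],"dr":[0,0,0]}
{"claw":1,"xyz":[0,-0.168,0.053],"dr":[0,0,0]}
{"claw":1,"xyz":[0,-0.248,0.09],"dr":[0,0,0]}
{"claw":1,"xyz":[0,-0.324,0.134],"dr":[0,0,0]}
{"claw":1,"xyz":[0,-0.397,0.184],"dr":[0,0,0]}
-- 5
{"claw":1,"xyz":[0,-0.068,0.056],"dr":[0,0,0]}
{"claw":1,"xyz":[0,-0.131,0.117],"dr":[0,0,0]}
{"claw":1,"xyz":[0,-0.189,0.184],"dr":[0,0,0]}
{"claw":1,"xyz":[0,-0.241,0.255],"dr":[0,0,0]}
{"claw":1,"xyz":[0,-0.287,0.33],"dr":[0,0,0]}
-- 5
{"claw":1,"xyz":[0,-0.039,0.079],"dr":[0,0,0]}
{"claw":1,"xyz":[0,-0.072,0.161],"dr":[0,0,0]}
{"claw":1,"xyz":[0,-0.098,0.245],"dr":[0,0,0]}
{"claw":1,"xyz":[0,-0.116,0.332],"dr":[0,0,0]}
{"claw":1,"xyz":[0,-0.128,0.419],"dr":[0,0,0]}
```

Call:
apply_moves(series=[{"claw": 1, "xyz": [0, -0.087, -0.013], "dr": [0, 0, 0]}, {"claw": 1, "xyz": [0, -0.175, -0.02], "dr": [0, 0, 0]}, {"claw": 1, "xyz": [0, -0.263, -0.018], "dr": [0, 0, 0]}, {"claw": 1, "xyz": [0, -0.351, -0.01], "dr": [0, 0, 0]}, {"claw": 1, "xyz": [0, -0.438, 0.007], "dr": [0, 0, 0]}])

```text
time_s: 39.12
ee_pos: [0.6126, 0.0161, 0.2337]
ee_rot: [[-0.05, 0.999, 0.013], [0.999, 0.05, -0.001], [-0.001, 0.013, -1.0]]
wrist_force: [5.2, -0.8, 3.6]
gripper_width: 0.126
grip_force: 24.9
```

Call:
apply_moves(series=[{"claw": 1, "xyz": [0, -0.085, 0.023], "dr": [0, 0, 0]}, {"claw": 1, "xyz": [0, -0.168, 0.053], "dr": [0, 0, 0]}, {"claw": 1, "xyz": [0, -0.248, 0.09], "dr": [0, 0, 0]}, {"claw": 1, "xyz": [0, -0.324, 0.134], "dr": [0, 0, 0]}, {"claw": 1, "xyz": [0, -0.397, 0.184], "dr": [0, 0, 0]}])

```text
time_s: 39.53
ee_pos: [0.533, 0.0123, 0.1969]
ee_rot: [[-0.05, 0.999, 0.012], [0.999, 0.05, -0.001], [-0.001, 0.012, -1.0]]
wrist_force: [3.1, -0.2, 2.9]
gripper_width: 0.126
grip_force: 26.4
```

Call:
apply_moves(series=[{"claw": 1, "xyz": [0, -0.068, 0.056], "dr": [0, 0, 0]}, {"claw": 1, "xyz": [0, -0.131, 0.117], "dr": [0, 0, 0]}, {"claw": 1, "xyz": [0, -0.189, 0.184], "dr": [0, 0, 0]}, {"claw": 1, "xyz": [0, -0.241, 0.255], "dr": [0, 0, 0]}, {"claw": 1, "xyz": [0, -0.287, 0.33], "dr": [0, 0, 0]}])

```text
time_s: 39.95
ee_pos: [0.4734, 0.0094, 0.1291]
ee_rot: [[-0.05, 0.999, 0.005], [0.999, 0.05, -0.001], [-0.001, 0.005, -1.0]]
wrist_force: [-3.4, 0.1, 5.7]
gripper_width: 0.129
grip_force: 28.1
```

```bash
python3 - <<'E'
from place import *
st();o=observe();p=np.array(o['ee_pos']);R=np.array(o['ee_rot'])
print(bar_at(.42)-[0,0,.0145],bar_at(0)-[0,0,.0145])
E
```

```text
t 39.95 p [0.4734 0.0094 0.1291] F [-3.4  0.1  5.7] w 0.129 g 28.1 j [-0.03 -0.03  2.13 -0.    1.04 -0.08]
[0.47115097 0.00843299 0.12746693] [0.44556095 0.0071396  0.04374696]
```

Call:
apply_moves(series=[{"claw": 1, "xyz": [0, -0.039, 0.079], "dr": [0, 0, 0]}, {"claw": 1, "xyz": [0, -0.072, 0.161], "dr": [0, 0, 0]}, {"claw": 1, "xyz": [0, -0.098, 0.245], "dr": [0, 0, 0]}, {"claw": 1, "xyz": [0, -0.116, 0.332], "dr": [0, 0, 0]}, {"claw": 1, "xyz": [0, -0.128, 0.419], "dr": [0, 0, 0]}])

```text
time_s: 40.37
ee_pos: [0.4459, 0.0081, 0.043]
ee_rot: [[-0.05, 0.999, -0.0], [0.999, 0.05, -0.001], [-0.001, -0.001, -1.0]]
wrist_force: [-4.8, -0.9, 2.8]
gripper_width: 0.127
grip_force: 29.3
```

Call:
apply_moves(series=[{"claw": 1, "xyz": [0, 0, 0.02], "dr": [0, 0, 0]}, {"claw": 1, "xyz": [0, 0, 0.035], "dr": [0, 0, 0]}, {"claw": 1, "xyz": [0, 0, 0.035], "dr": [0, 0, 0]}])

```text
time_s: 40.62
ee_pos: [0.4455, 0.0081, 0.0387]
ee_rot: [[-0.05, 0.999, -0.005], [0.999, 0.05, -0.001], [-0.0, -0.005, -1.0]]
wrist_force: [-17.6, -0.0, 27.7]
gripper_width: 0.131
grip_force: 31.8
```

```bash
python3 - <<'E'
from place import *
st()
E
```

```text
t 40.62 p [0.4455 0.0081 0.0387] F [-17.6  -0.   27.7] w 0.131 g 31.8 j [-0.04  0.05  2.25 -0.    0.85 -0.09]
```

Call:
apply_moves(series=[{"claw": 0.6, "xyz": [0, 0.01, 0], "dr": [0, 0, 0]}, {"claw": 0.6, "xyz": [0, 0.01, 0], "dr": [0, 0, 0]}, {"claw": 0.6, "xyz": [0, 0.01, 0], "dr": [0, 0, 0]}, {"claw": 0.6, "xyz": [0, 0.01, 0], "dr": [0, 0, 0]}])

```text
time_s: 40.95
ee_pos: [0.4414, 0.008, 0.0343]
ee_rot: [[-0.049, 0.999, -0.015], [0.999, 0.049, -0.001], [-0.0, -0.015, -1.0]]
wrist_force: [-23.0, -2.2, 10.1]
gripper_width: 0.397
grip_force: 0.0
```

```bash
python3 - <<'E'
from place import *
st()
E
```

```text
t 40.95 p [0.4414 0.008  0.0343] F [-23.   -2.2  10.1] w 0.397 g 0.0 j [-0.04  0.05  2.25 -0.    0.85 -0.09]
```

Call:
apply_moves(series=[{"claw": 0.6, "xyz": [0, -0.03, 0], "dr": [0, 0, 0]}, {"claw": 0.6, "xyz": [0, -0.03, 0], "dr": [0, 0, 0]}])

```text
time_s: 41.12
ee_pos: [0.4433, 0.0079, 0.0364]
ee_rot: [[-0.049, 0.999, 0.003], [0.999, 0.049, -0.001], [-0.001, 0.003, -1.0]]
wrist_force: [-1.5, 0.5, -0.3]
gripper_width: 0.404
grip_force: 0.0
```

```bash
python3 - <<'E'
from place import *
st()
E
```

```text
t 41.12 p [0.4433 0.0079 0.0364] F [-1.5  0.5 -0.3] w 0.404 g 0.0 j [-0.04  0.04  2.26 -0.    0.84 -0.09]
```

Free now; I rise straight up and back off.

Call:
apply_moves(series=[{"claw": 0.6, "xyz": [0, 0, -0.1], "dr": [0, 0, 0]}, {"claw": 0.6, "xyz": [0, 0, -0.25], "dr": [0, 0, 0]}, {"claw": 0.6, "xyz": [0, 0, -0.4], "dr": [0, 0, 0]}, {"claw": 0.6, "xyz": [0, 0, -0.6], "dr": [0, 0, 0]}, {"claw": 0.6, "xyz": [0, 0, -0.8], "dr": [0, 0, 0]}])

```text
time_s: 41.53
ee_pos: [0.4437, 0.0081, 0.1982]
ee_rot: [[-0.05, 0.999, 0.003], [0.999, 0.05, -0.0], [-0.001, 0.003, -1.0]]
wrist_force: [1.2, -0.1, 0.9]
gripper_width: 0.404
grip_force: 0.0
```

Call:
apply_moves(series=[{"claw": 0.6, "xyz": [-0.2, 0, -0.1], "dr": [0, 0, 0]}, {"claw": 0.6, "xyz": [-0.4, 0, -0.2], "dr": [0, 0, 0]}, {"claw": 0.6, "xyz": [-0.6, 0, -0.3], "dr": [0, 0, 0]}, {"claw": 0.6, "xyz": [-0.8, 0, -0.3], "dr": [0, 0, 0]}, {"claw": 0.6, "xyz": [-1, 0, -0.3], "dr": [0, 0, 0]}])

```text
time_s: 41.95
ee_pos: [0.4551, -0.1895, 0.2603]
ee_rot: [[-0.051, 0.999, 0.01], [0.999, 0.051, -0.005], [-0.005, 0.009, -1.0]]
wrist_force: [0.8, 0.3, -0.9]
gripper_width: 0.397
grip_force: 0.0
```

```bash
python3 - <<'E'
from place import *
from bar import bar
st();r=bar(0,.05,bar_at(0)[:2]);print(bar_at(0))
C=[-c['R'].T@c['t'] for c in(cam('top','tf'),cam('scene','sf'))]
D=[np.r_[r[i][0],.0582]-C[i] for i in(0,1)]
s=np.linalg.lstsq(np.c_[D[0],-D[1]],C[1]-C[0],rcond=None)[0];print(C[0]+s[0]*D[0],C[1]+s[1]*D[1])
a=cv2.imread('pics/tf.png')[80:300,110:540];b=cv2.imread('pics/sf.png')[20:400,180:480]
a=cv2.resize(a,(600,307));b=cv2.resize(b,(230,291));o=np.zeros((307,800,3),np.uint8);o[:,:570]=a[:,:570];o[:291,570:]=b
cv2.imwrite('pics/fin.png',o)
E
```

```text
t 41.95 p [ 0.4551 -0.1895  0.2603] F [ 0.8  0.3 -0.9] w 0.397 g 0.0 j [-0.44 -0.11  1.95 -0.    1.29 -0.5 ]
top 199 yaw 0.0485 len 0.1122 ctr [0.4454 0.0077]bar.py:12: RuntimeWarning: Mean of empty slice.
  k=abs(L[:,0]-x0)<.009;x0=L[k,0].mean()
  ret = ret.dtype.type(ret / rcount)
Traceback (most recent call last):
  File "bar.py", line 13, in bar
    yaw-=np.arctan(np.polyfit(L[k,1],L[k,0],1)[0])
                   ~~~~~~~~~~^^^^^^^^^^^^^^^^^
TypeError: expected non-empty vector for x
```

Call:
apply_moves(series=[{"claw": 0.6, "xyz": [-0.2, -0.1, 0], "dr": [0, 0, 0]}, {"claw": 0.6, "xyz": [-0.4, -0.2, 0], "dr": [0, 0, 0]}, {"claw": 0.6, "xyz": [-0.6, -0.3, 0], "dr": [0, 0, 0]}, {"claw": 0.6, "xyz": [-0.8, -0.4, 0], "dr": [0, 0, 0]}, {"claw": 0.6, "xyz": [-1, -0.5, 0], "dr": [0, 0, 0]}])

```text
time_s: 42.47
ee_pos: [0.3687, -0.3791, 0.257]
ee_rot: [[-0.05, 0.999, 0.003], [0.999, 0.05, -0.003], [-0.003, 0.003, -1.0]]
wrist_force: [1.5, -0.3, 0.5]
gripper_width: 0.405
grip_force: 0.0
```

Call:
apply_moves(series=[{"claw": 0.6, "xyz": [-0.2, 0, 0], "dr": [0, 0, 0]}, {"claw": 0.6, "xyz": [-0.4, 0, 0], "dr": [0, 0, 0]}, {"claw": 0.6, "xyz": [-0.6, 0, 0], "dr": [0, 0, 0]}, {"claw": 0.6, "xyz": [-0.8, 0, 0], "dr": [0, 0, 0]}, {"claw": 0.6, "xyz": [-1, 0, 0], "dr": [0, 0, 0]}])

```text
time_s: 42.88
ee_pos: [0.3794, -0.5793, 0.2568]
ee_rot: [[-0.05, 0.999, 0.002], [0.999, 0.05, -0.003], [-0.003, 0.002, -1.0]]
wrist_force: [1.6, 0.9, 0.3]
gripper_width: 0.401
grip_force: 0.0
```

```bash
python3 - <<'E'
from place import *
from bar import bar
st();C=[-c['R'].T@c['t'] for c in(cam('top','tf'),cam('scene','sf'))]
a=cv2.imread('pics/tf.png')[80:300,110:540];b=cv2.imread('pics/sf.png')[20:400,180:480]
a=cv2.resize(a,(600,307));b=cv2.resize(b,(230,291));o=np.zeros((307,800,3),np.uint8);o[:,:570]=a[:,:570];o[:291,570:]=b
cv2.imwrite('pics/fin.png',o)
r=bar(0,.05,bar_at(0)[:2]);print(bar_at(0))
D=[np.r_[r[i][0],.0582]-C[i] for i in(0,1)]
s=np.linalg.lstsq(np.c_[D[0],-D[1]],C[1]-C[0],rcond=None)[0];print(C[0]+s[0]*D[0],C[1]+s[1]*D[1])
E
```

```text
t 42.88 p [ 0.3794 -0.5793  0.2568] F [1.6 0.9 0.3] w 0.401 g 0.0 j [-1.03  0.28  1.54  0.    1.32 -1.08]
top 198 yaw 0.0494 len 0.1122 ctr [0.4454 0.0077]
scene 176 yaw 0.0489 len 0.1133 ctr [0.4452 0.0077]
[0.44556095 0.0071396  0.05824696]
[0.44538611 0.00763911 0.05849441] [0.44526597 0.00755366 0.05848163]
```

View pics/fin.png

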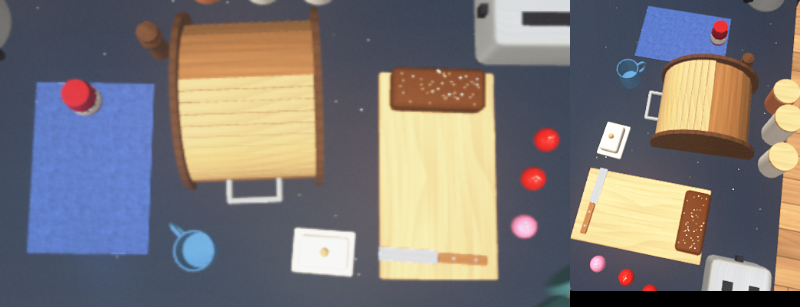

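The cover is fully shut: both cameras put the bar at z = 0.0585, against 0.0582 predicted for shut. The board holds only the loaf and knife, and the bystanders are where they were. Handing in.

```bash
python3 -c "
from bench import ctrl
print(ctrl.sign_off())"
```

```text
the job is handed in; nothing more can be done
None
```

The job is done and handed in at about 43 s: grid flat under the lip, all three rolls upright side by side on it, cover fully shut, and the other items still in their places.

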